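# Pick the split ring off the centrifuge spindle

## Task

Take the hook pick from its stand, feel its toe in under the turned-out tail of the brass split ring on the centrifuge, and with the pick lift that end up over the red catch without pressing hard on rotor, ring or spindle. Then hang the pick back in its stand and lay the ring flat in the white tray, leaving everything else alone.

Things in the scene. Friction and masses are not known exactly. Their poses are not given: they have to be found in the camera images.
- centrifuge: small bench centrifuge, fixed: white round base (192 mm across, 50 mm high), upright steel spindle 43 mm across with its top 92 mm above the bench. Origin: on the spindle axis at bench level, z up. All angles told here run about this axis from its +x, anticlockwise seen from above; its -x side carries a black switch panel
- key (a point): top centre of the brass key on the spindle, at 200 degrees, 84 mm above the bench: 8 mm wide, reaching out to 31 mm from the axis. It stands in the ring's split so that the ring cannot turn until it is lifted
- catch (a point): centre of the flat top of the red catch lug on the spindle, at 143 degrees, 88.8 mm above the bench; 5 mm wide, reaching out to 25.5 mm from the axis. Its underside slopes: wire pushed up from below is driven about 3 mm outward until it snaps over the top
- rotor: blue disc, 144 mm across, 18 mm thick, around the spindle. Origin: centre of its flat top face, 73.5 to 76.5 mm above the bench (differs per start). It floats on a spring, sinks 1 mm per 8 N and is delicate: touch it with a few N only. Four steel studs on it, 4 mm high, 10 mm across, 25 mm from the axis at 20, 95, 235 and 300 degrees, carry the ring
- ring: brass split ring of 5 mm round wire, 55 mm outside diameter, about 42 g, lying around the spindle on the studs, underside 4 mm above the rotor's top. Origin: on its axis, level with its underside; axes at first as the centrifuge's. Wire runs from 220 through 0 to 150 degrees, then straight on as a tail 16 mm long, tangent, pointing to 240 degrees, into the split
- ring_catch (a point): point on the wire's centreline under the catch lug (143 degrees, 25 mm from the axis). From 80 degrees to the tail's tip the wire is springy and bends outward (some 2 N per mm here); the rest is stiff. This end is out once the point is over 89.5 mm above the bench: 7 to 11 mm of lift here, 15 to 25 at the tail, at up to 20 N. It then stays up on the lug and the ring lies tilted
- ring_tail (a point): underside of the tail, 8 mm from its root: the place for the pick. The toe goes in below it square to the tail, heading to 330 degrees, until its tip meets the spindle about 4 mm past the wire's middle; the lug is 6 mm to one side. Once out, the ring can be gripped across its outside at 55 and 235 degrees, where it is stiff
- pick: hook pick, about 90 g. Origin: on the shank axis at the underside of its 24 mm square, 4 mm thick black flange, z up. Orange grip 16 mm square, z 4 to 52 mm; orange cap 24 mm square to z 57. Best held on its +x and -x sides. Below, a steel shank 6 mm across ends in a flat toe along +x, 16 mm from the axis, 5 mm wide, 2.2 mm thick, underside 56 to 70 mm below the origin: it is clamped tight at a length that differs and is not measured
- stand: wooden stand, fixed, 80 x 64 mm, 84 mm high, open at both ends along its x. The pick hangs in it by the black flange. The slot in its top board runs along its x from -8 to +21 mm from the centre and is 12 mm wide; shank and toe pass down through it, toe along +x. Origin: centre of its underside
- stand_home (a point): where the pick's origin is when the pick hangs in the stand: on the stand's axis, at the top of its board, 84 mm above its underside
- tray: flat white open tray, fixed, 150 x 150 mm, walls 18 mm high and 4 mm thick, floor 4 mm thick. Origin: centre of its underside
- beaker: empty glass beaker, 68 mm across, 90 mm high; a bystander, to be left alone. Origin: its underside at the middle
- reagent_bottle: reagent bottle with blue cap, 64 mm across, 140 mm high; a bystander, to be left alone. Origin: its underside at the middle
- stopper: brick-red rubber stopper, 34 mm across, 26 mm high; a bystander, to be left alone. Origin: its underside at the middle
- spatula: blue spatula, 150 mm long, lying on the bench; a bystander, to be left alone. Origin: its underside
- stain_jar: small amber jar with red lid, 44 mm across, 60 mm high; a bystander, to be left alone. Origin: its underside at the middle
- wash_bottle: white wash bottle, 74 mm across, about 195 mm high; a bystander, to be left alone. Origin: its underside at the middle

How it is judged:
On the way:
1. with the pick at the ring and no finger on the ring, the ring's springy end is lifted over the catch: the point ring_catch stands more than 89.5 mm above the bench (height (world z) of ring_catch above 0.0895 m and distance between pick and ring_tail below 0.09 m and contact force between the fingers and ring below 0.1 N), for 0.1 s.
At the end, for the whole second after the job is handed in: The pick hangs upright in its stand, its origin within 7 mm of stand_home and within 0.1 rad of upright; the ring lies flat (within 0.12 rad) on the floor of the tray, its centre within 47 mm of the tray's centre along each side and its underside less than 12 mm above the bench; both at rest (distance between pick and stand_home below 0.007 m and angle between pick's own z axis and vertical below 0.1 rad and x of ring in the frame of tray between -0.047 and 0.047 m and y of ring in the frame of tray between -0.047 and 0.047 m and z of ring in the frame of tray below 0.012 m and angle between ring's own z axis and vertical below 0.12 rad and linear speed of each of ring, pick below 0.02 m/s); the robot touches nothing.
It fails at once if the pick presses on the rotor with more than 10 N (contact force between pick and rotor above 10 N).
It fails at once if the pick bears on the ring with more than 25 N (contact force between pick and ring above 25 N).
It fails at once if the pick presses on the spindle, lug or base with more than 15 N (contact force between pick and centrifuge above 15 N).
It fails at once if a bystander is moved more than 20 mm (distance of any of beaker, reagent_bottle, stopper, spatula, stain_jar, wash_bottle from where it was at the start of the episode above 0.02 m).
It also fails if it takes over 72 s, if anything falls off the work surface, if the arm or the gripper's body presses on something with over 40 N, if the wrist force passes 120 N, or if a joint passes its speed limit or range.

## Robot

A 6-joint arm with a two-finger parallel gripper is mounted at the origin on the work surface. World frame = base frame: x ahead of the robot, y to its left, z up, the work surface at z = 0. Lengths are in m, angles in rad, forces in N, time in s.
With the tool pointing down it reaches from about 0.4 to 0.925 m from the base axis. Payload 12.5 kg.
Tool frame: the origin (TCP) lies between the finger pads; the fingertips stand 25 mm ahead of it and the grasp point (between the pads) lies 6 mm ahead of it; z points along the fingers, x is the direction in which the jaws open and shut, and the axes are right-handed (so a half turn about z gives the same grasp; the last joint's range is limited). The gripper opens to 95 mm and grips with 3 to 60 N. Pads are 20 mm wide; open, the fingers measure 119 mm over their backs; the gripper's body (75 mm by 180 mm) begins 59 mm behind the grasp point.
Start: joints at [-1.332, 0.491, 1.559, -0, 1.092, -0.106], TCP at [0.211, -0.588, 0.24] pointing down, gripper open.
Joint ranges: [-3.1, 3.1], [-0.84, 2.19], [0.05, 2.79], [-1.13, 4.28], [0.06, 2.93], [-2.69, 2.69]. Speed limits (rad/s): [2.22, 2.22, 2.79, 3.14, 3.14, 3.14].

## Interface

Orientations are given as a unit quaternion [x, y, z, w].
In Python, from bench import env gives the robot as it stands.
- The arm moves only by the shell command python3 -m inch 'ROWS' [FORCE]. ROWS is JSON, a list of rows, each an object of numbers: "x", "y", "z": the shift along the tool's x, y, z in m; "wx", "wy", "wz": the turn, a rotation vector about the tool's x, y, z in rad; "claw": the closure, from 0 (fully open) to 1 (shut). In form: [{"x": .., "y": .., "z": .., "wx": .., "wy": .., "wz": .., "claw": ..}, ...]. A call has 1 to 5 rows; each row is the pose to reach, as a shift and turn from the pose commanded when the call began, along the tool's axes at that moment; what a row does not reach only later rows make up. A row lasts 1/10 s, in which the tool goes at most 50 mm and 8.59 degrees, less where a joint would pass 70% of its speed; a pose out of reach is approached as far as the arm can. A call with a gripper value outside its range is refused whole. The fingers move at their own pace and stop on an object; FORCE is the grip in N (left out, the last holds). Time passes only in rows, so rows that repeat a pose let the fingers close. It gives the time, the measured TCP pose, the force and the opening at its end, in the units of the state.
- env.get_obs(): the state, without advancing time (a new reading comes with each control period).
- env.capture(name): name is "scene" or "top"; returns a dict with "color" (384x512x3 uint8, red, green, blue), "fov_y" (degrees; the focal length in pixels is half the picture's height over the tangent of half this angle, whatever the lens; pixels are square), "cx", "cy" (the principal point, pixels), "D" ([k1, k2, p1, p2, k3] as OpenCV has them; the pictures are not rectified), "R" (3x3) and "t" (3): a world point X has camera coordinates R X + t. Camera axes: x right, y down, z forward; pixel columns grow to the right and rows downward; lengths in m; the calibration is good to about 2 mm. A picture is of the moment at which its call begins. There is no depth.
- env.close_job(): hands the job in, once; it reports no verdict.
The state is a dict: "t": time; "qpos": joint angles; "qd": joint speeds; "effort": joint torques, N m; "eef_pos": TCP position; "eef_rot": TCP orientation; "ft_force": force on the tool from outside, world axes, zero at the start; "wrist_torque": the same for the moment, N m; "width": opening from 0.0 (shut) to 1.0 (fully open).
Only numpy, scipy, OpenCV 4.12 (cv2) and the standard library are available. Lean on these libraries where they do the work, as an engineer would, in place of code of your own. Each camera call takes 0.05 s, during which the arm holds its last target.

## Working session

There is one attempt and no reset: what is moved stays moved. The work goes in short steps, Python scripts to look and compute and a shell command to move; the robot and the scene stay as the last step left them, time stands still between calls to the robot, and variables do not carry over. Pictures are saved under pics/ and viewed, and the job is handed in when it is done.

```bash
ls; mkdir -p pics
python3 - <<'E'
from bench import env
import cv2
o=env.get_obs(); print(o)
for n in("scene","top"):
    c=env.capture(n); cv2.imwrite(f"pics/{n}0.png",c["color"][:,:,::-1]); print(n,{k:v for k,v in c.items() if k!="color"})
E
```

```text
pics
{'t': 0.0, 'qpos': array([-1.33161431e+00,  4.91570801e-01,  1.55947032e+00,  4.40962872e-05,
        1.09169753e+00, -1.05571995e-01]), 'qd': array([-1.46949179e-04,  1.42187525e-03, -6.97784120e-04, -1.32731436e-03,
        1.04112447e-03,  4.73587961e-05]), 'effort': array([-3.15790828e-06, -6.12661815e+01, -2.58182484e+01,  6.91680377e-02,
        4.82427387e-02, -1.11504060e-04]), 'eef_pos': array([ 0.21122186, -0.58798837,  0.23904756]), 'eef_rot': array([ 8.17907568e-01, -5.75349355e-01, -4.18436447e-04, -3.91942176e-04]), 'ft_force': array([-0.53464784,  0.61118063, -0.10894057]), 'wrist_torque': array([0.01037708, 0.00284843, 0.0284985 ]), 'width': 1.0003617604406938}
scene {'fov_y': 46.42335378779836, 'cx': 251.30269119115405, 'cy': 199.97570762661766, 'D': array([-0.14437126,  0.        ,  0.        ,  0.        ,  0.        ]), 'R': array([[ 0.86557096,  0.50062446,  0.01273042],
       [ 0.33436959, -0.5588213 , -0.75889112],
       [-0.37280543,  0.66113078, -0.65109309]]), 't': array([-0.55690936, -0.09072268,  1.41245348])}
top {'fov_y': 44.76736081245699, 'cx': 250.4957167408669, 'cy': 192.85607353413968, 'D': array([0.03030272, 0.        , 0.        , 0.        , 0.        ]), 'R': array([[-0.00383109, -0.99991494, -0.01246743],
       [-0.98044578,  0.00620894, -0.19669145],
       [ 0.19675213,  0.0114701 , -0.98038617]]), 't': array([0.07615672, 0.60992718, 1.11833282])}
```

View pics/scene0.png

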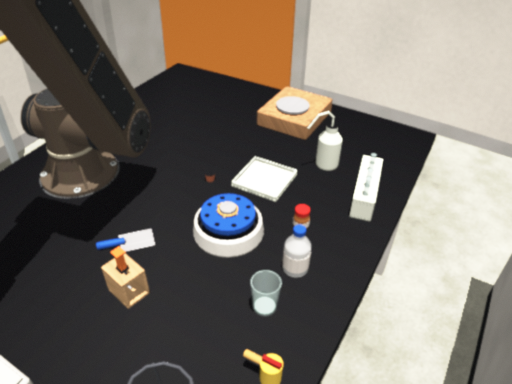

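View pics/top0.png

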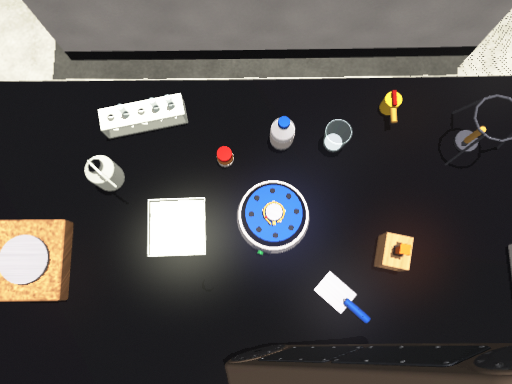

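```bash
cat > h.py <<'E'
import numpy as np, cv2
from bench import env
def cam(c):
    f=192/np.tan(np.radians(c["fov_y"])/2)
    K=np.array([[f,0,c["cx"]],[0,f,c["cy"]],[0,0,1]]); return K
def proj(c,X):
    r,_=cv2.Rodrigues(c["R"]); p,_=cv2.projectPoints(np.atleast_2d(np.array(X,float)),r,c["t"],cam(c),c["D"]); return p[:,0]
def ray(c,uv,z):
    n=cv2.undistortPoints(np.array(uv,float).reshape(-1,1,2),cam(c),c["D"])[:,0]
    d=np.c_[n,np.ones(len(n))]@c["R"]; o=-c["R"].T@c["t"]
    return o+d*((z-o[2])/d[:,2])[:,None]
def crop(c,name,u0,v0,w,h,s):
    im=c["color"][v0:v0+h,u0:u0+w,::-1]; cv2.imwrite(f"pics/{name}.png",cv2.resize(im,None,fx=s,fy=s,interpolation=cv2.INTER_CUBIC))
E
python3 - <<'E'
from h import *
t=env.capture("top"); s=env.capture("scene")
import pickle; pickle.dump((t,s),open("c0.pkl","wb"))
a=lambda c,u0,v0,w,h,k: cv2.resize(c["color"][v0:v0+h,u0:u0+w,::-1],(w*k,h*k),interpolation=cv2.INTER_CUBIC)
cv2.imwrite("pics/a.png",np.hstack([a(t,230,172,90,90,4),a(t,370,225,50,50,7)[:,:,:]] if 0 else [cv2.resize(a(t,230,172,90,90,8),(400,400)),cv2.resize(a(t,370,225,50,50,8),(400,400))]))
cv2.imwrite("pics/b.png",np.hstack([cv2.resize(a(s,185,180,90,90,8),(400,400)),cv2.resize(a(s,95,240,65,65,8),(400,400))]))
cv2.imwrite("pics/ring.png",a(t,255,192,40,40,14))
E
```

```text
(no output)
```

View pics/a.png

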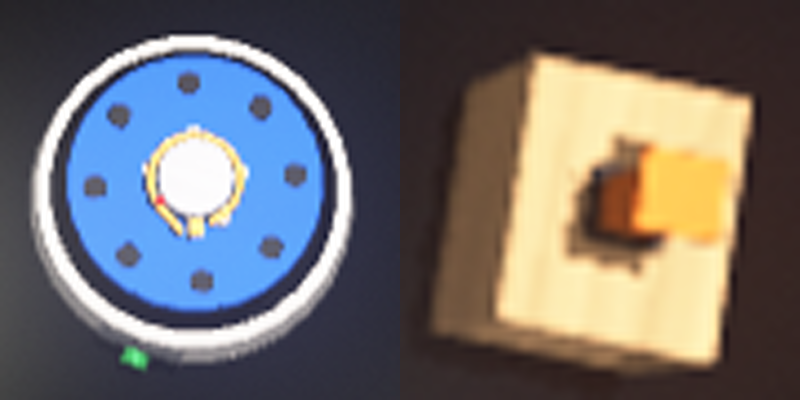

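View pics/b.png

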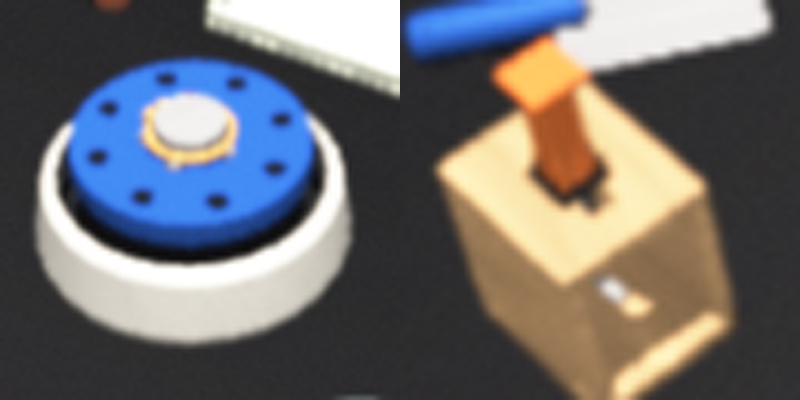

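View pics/ring.png

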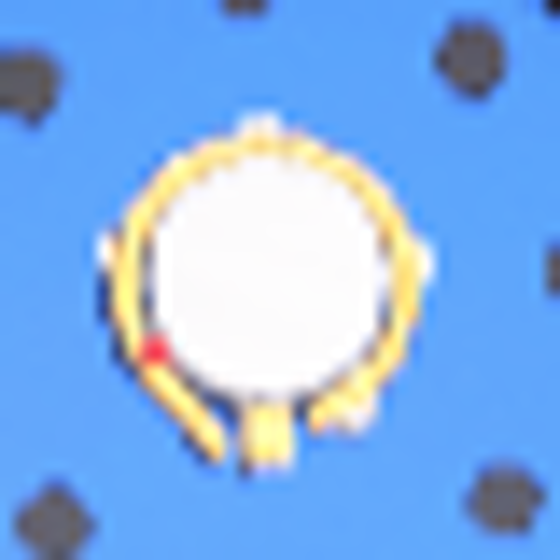

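Run:
```python
from h import *
import pickle
t,s=pickle.load(open("c0.pkl","rb"))
def hull(c,m,roi):
    u0,v0,w,h=roi; mm=np.zeros(m.shape,np.uint8); mm[v0:v0+h,u0:u0+w]=m[v0:v0+h,u0:u0+w]
    k=8; # upsample
    n,l,st,ce=cv2.connectedComponentsWithStats(mm); i=1+np.argmax(st[1:,4]); 
    cs,_=cv2.findContours((l==i).astype(np.uint8),cv2.RETR_EXTERNAL,cv2.CHAIN_APPROX_NONE)
    return cv2.fitEllipse(cv2.convexHull(max(cs,key=len))), st[i]
T=t["color"].astype(int);S=s["color"].astype(int)
blue=lambda A:((A[...,2]-A[...,0]>60)&(A[...,2]>150)).astype(np.uint8)
white=lambda A:((A.min(2)>170)).astype(np.uint8)
e,st=hull(t,blue(T),(230,172,90,90)); print("top rotor",e,ray(t,[e[0]],.075))
e,st=hull(t,white(T),(257,195,35,35)); print("top spindle",e,ray(t,[e[0]],.092))
W=white(T); W[T.min(2)<200]=W[T.min(2)<200]
e,st=hull(t,((T.min(2)>130)&(T.max(2)-T.min(2)<60)).astype(np.uint8),(230,172,90,90)); print("top base",e,ray(t,[e[0]],.05))
e,st=hull(s,blue(S),(185,180,90,90)); print("sc rotor",e,ray(s,[e[0]],.075))
e,st=hull(s,((S.min(2)>150)).astype(np.uint8),(212,195,30,22)); print("sc spin",e,ray(s,[e[0]],.092))
U=lambda p,o,k:[(q+.5)/k-.5+b for q,b in zip(p,o)]
k=ray(t,[U((268,432),(255,192),14)],.084);l=ray(t,[U((155,352),(255,192),14)],.0888)
print(k,l)
c=ray(t,[U((267,272),(255,192),14)],.092);print(c)
for p,a in((k,200),(l,143)):
    d=(p-c)[0]; print(np.hypot(d[0],d[1]),np.degrees(np.arctan2(d[1],d[0]))-a)
```

```text
top rotor ((273.3860778808594, 212.7688446044922), (57.339603424072266, 57.77873992919922), 138.47811889648438) [[0.55685842 0.0164089  0.075     ]]
top spindle ((274.17437744140625, 210.9374542236328), (18.404155731201172, 23.52828598022461), 151.96786499023438) [[0.55870998 0.01506618 0.092     ]]
top base ((272.7621765136719, 216.02513122558594), (72.04881286621094, 72.60293579101562), 2.4430148601531982) [[0.55245671 0.01715378 0.05      ]]
sc rotor ((227.45916748046875, 212.2630157470703), (38.6685676574707, 55.29909133911133), 88.69245910644531) [[0.56202998 0.01489918 0.075     ]]
sc spin ((227.05767822265625, 208.719970703125), (16.457656860351562, 22.972253799438477), 95.68121337890625) [[0.56425616 0.01016339 0.092     ]]
[[0.53164216 0.01635831 0.084     ]] [[0.54515232 0.03605064 0.0888    ]]
[[0.55865161 0.01645084 0.092     ]]
0.0270096071062357 -379.8037264011009
0.023798803841173163 -18.44302018781002
```

```bash
cat >> h.py <<'E'
from scipy.ndimage import map_coordinates
from scipy.optimize import least_squares
def edgefit(c,r,z,xy0,angs,pol,chan=None,W=4,iters=6,img=None):
    """fit centre of circle radius r height z. pol=+1: brighter inside."""
    g=(c["color"].astype(float).mean(2) if chan is None else c["color"][...,chan].astype(float)) if img is None else img
    g=cv2.GaussianBlur(g,(0,0),.7)
    xy=np.array(xy0,float); a=np.radians(angs)
    for _ in range(iters):
        P=lambda rr,xy=xy:proj(c,np.c_[xy[0]+rr*np.cos(a),xy[1]+rr*np.sin(a),np.full(len(a),z)])
        p=P(r);n=P(r+1e-3)-p; mmpp=1/np.linalg.norm(n,axis=1,keepdims=True); n=n*mmpp
        ss=np.arange(-W,W+.01,.1)
        q=p[:,None]+ss[None,:,None]*n[:,None]
        v=map_coordinates(g,[q[...,1],q[...,0]],order=1); d=-np.gradient(v,axis=1)*pol
        d=np.clip(d,0,None); i=d.argmax(1); w=np.exp(-((ss[None]-ss[i][:,None])/.8)**2)*d
        off=(w*ss).sum(1)/(w.sum(1)+1e-9)*mmpp[:,0]*1e-3  # metres radial
        A=np.c_[np.cos(a),np.sin(a),np.ones(len(a))]
        st=d.max(1); ok=st>np.median(st)*.4
        res=least_squares(lambda x:(A[ok]@x-off[ok])*1e3,[0,0,0],loss="soft_l1",f_scale=.5)
        xy=xy+res.x[:2]
    return xy,res.x[2],np.sqrt(np.mean(res.fun**2)),ok.sum()
E
python3 - <<'E'
from h import *
import pickle
t,s=pickle.load(open("c0.pkl","rb"))
al=np.arange(0,360,5)
red=0
for n,c in(("top",t),("scene",s)):
    print(n, -c["R"].T@c["t"])
    print(" base top r96",edgefit(c,.096,.05,[.558,.016],al,1,W=3))
    print(" rotor r72 (blue ch)",[edgefit(c,.072,z,[.558,.016],al,1,chan=2,W=2) for z in(.0735,.0765)])
    print(" spindle (blue ch)",edgefit(c,.0215,.092,[.558,.016],np.r_[al],1,chan=0,W=2), edgefit(c,.0215,.092,[.558,.016],np.r_[al],1,chan=2,W=2))
E
```

```text
top [0.37825793 0.05953585 1.21731496]
 base top r96 (array([0.55696807, 0.01643122]), np.float64(-0.005941841644240255), np.float64(0.600703040736765), np.int64(72))
 rotor r72 (blue ch) [(array([0.55768204, 0.01649954]), np.float64(-0.0002900698710273307), np.float64(0.3704257164593553), np.int64(72)), (array([0.55721505, 0.01660888]), np.float64(-0.00047557716790282405), np.float64(0.3705115219079113), np.int64(72))]
 spindle (blue ch) (array([0.56002127, 0.01363891]), np.float64(0.0025721454749433707), np.float64(1.3245175337941573), np.int64(60)) (array([0.5575026 , 0.01639105]), np.float64(-0.0007643532624410018), np.float64(0.449029486793152), np.int64(72))
scene [ 1.0389498  -0.70571178  0.85787975]
 base top r96 (array([0.55951611, 0.01911381]), np.float64(-0.0014478356386519052), np.float64(4.674183294004277), np.int64(67))
 rotor r72 (blue ch) [(array([0.55832464, 0.02094433]), np.float64(0.0014219222677186347), np.float64(0.9977518278589129), np.int64(70)), (array([0.56011247, 0.01818947]), np.float64(0.0011810026370263384), np.float64(1.076522656040298), np.int64(71))]
 spindle (blue ch) (array([0.55664829, 0.01856067]), np.float64(0.0017554686879085602), np.float64(1.96213422604291), np.int64(62)) (array([0.56127461, 0.01626023]), np.float64(-0.001461851262760913), np.float64(0.6537794309892471), np.int64(47))
```

Run:
```python
from h import *
import pickle
t,s=pickle.load(open("c0.pkl","rb"))
def ov(c,cx,cy,yaw,u0,v0,w,k,rz=.0815):
    im=cv2.resize(c["color"][v0:v0+w,u0:u0+w,::-1],(w*k,w*k),interpolation=cv2.INTER_CUBIC)
    def L(P,col,cl=False):
        P=np.array(P,float);y=np.radians(yaw);R=np.array([[np.cos(y),-np.sin(y)],[np.sin(y),np.cos(y)]])
        P[:,:2]=P[:,:2]@R.T+[cx,cy]; p=(proj(c,P)-[u0,v0]+.5)*k-.5
        cv2.polylines(im,[np.round(p*8).astype(np.int32)],cl,col,1,cv2.LINE_AA,3)
    A=np.radians(np.arange(0,361,5));L(np.c_[21.5*np.cos(A),21.5*np.sin(A),92+0*A]/1e3,(0,160,0))
    a=np.radians(np.r_[np.arange(-140,150,5),150]);P=np.c_[25*np.cos(a),25*np.sin(a)]
    for o in(-2.5,2.5):
        e=np.array([np.cos(np.radians(150)),np.sin(np.radians(150))])
        Q=P*(25+o)/25; tl=Q[-1]+16*np.array([np.cos(np.radians(240)),np.sin(np.radians(240))])
        Q=np.r_[Q,[tl]]; L(np.c_[Q/1e3,np.full(len(Q),rz)],(255,0,255))
    def box(a,r0,r1,w,z,col):
        a=np.radians(a);e=np.array([np.cos(a),np.sin(a)]);n=np.array([-e[1],e[0]])
        L([np.r_[(r*e+q*n)/1e3,z] for r,q in((r0,-w/2),(r1,-w/2),(r1,w/2),(r0,w/2))],col,True)
    box(200,21.5,31,8,.084,(0,0,255));box(143,21.5,25.5,5,.0888,(255,255,0))
    return im
rows=[np.hstack([ov(t,.5576,.0165,y,256,193,36,7) for y in yy]) for yy in((-17,-19,-21),(-23,-20,-18))]
cv2.imwrite("pics/ov.png",np.vstack(rows))
cv2.imwrite("pics/ovs.png",np.hstack([ov(s,x,y,-20,210,192,36,10,.0815) for x,y in((.5576,.0165),(.5600,.0165))]))
```

```text
(no output)
```

View pics/ov.png

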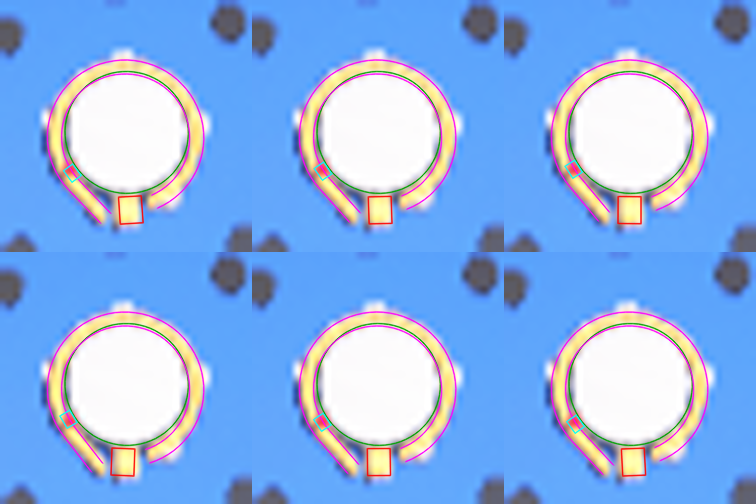

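View pics/ovs.png

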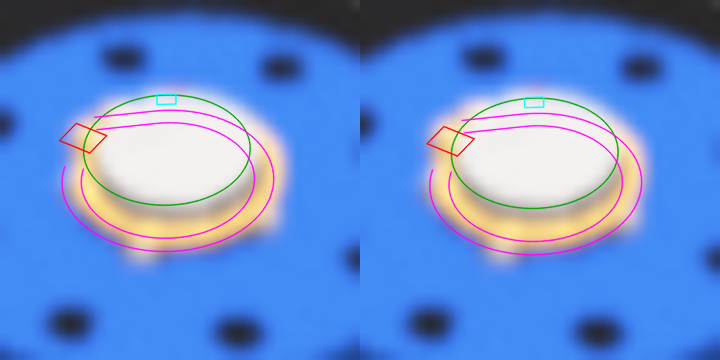

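Run:
```python
from h import *
import pickle
t,s=pickle.load(open("c0.pkl","rb"))
U=lambda p,o,k:[(q+.5)/k-.5+b for q,b in zip(p,o)]
C=[U(p,(370,225),8) for p in((135,52),(352,95),(318,365),(95,315))]
P=ray(t,C,.084);print(P.round(4),P.mean(0))
print([np.linalg.norm(P[i]-P[i-1]).round(4) for i in range(4)])
for a,b in((3,0),(2,1)):
    d=P[b]-P[a];print(np.degrees(np.arctan2(d[1],d[0])))
for a,b in((1,0),(2,3)):
    d=P[b]-P[a];print("y",np.degrees(np.arctan2(d[1],d[0])))
k=400/65
C=[U(p,(95,240),k) for p in((437-400,170),(607-400,80),(708-400,187),(568-400,284))]
Q=ray(s,C,.084);print(Q.round(4),Q.mean(0))
# slot in scene at +x
print("slot px in scene", ray(s,[U((600-400,207),(95,240),k)],.084))
# cap top centre
print("cap top", ray(t,[U((682-400,193),(370,225),8)],.141), "scene cap",ray(s,[U((543-400,74),(95,240),k)],.141))
crop(t,"st_t",372,225,48,48,12);crop(s,"st_s",98,243,56,65,10)
```

```text
[[ 0.5092 -0.2564  0.084 ]
 [ 0.4959 -0.3205  0.084 ]
 [ 0.4156 -0.3045  0.084 ]
 [ 0.4304 -0.2396  0.084 ]] [ 0.46276939 -0.28022629  0.084     ]
[np.float64(0.0805), np.float64(0.0654), np.float64(0.0819), np.float64(0.0665)]
-12.047342788082888
-11.27419283838273
y 78.31625145283522
y 77.14813448930178
[[ 0.4183 -0.3012  0.084 ]
 [ 0.4426 -0.233   0.084 ]
 [ 0.5106 -0.2539  0.084 ]
 [ 0.4969 -0.3156  0.084 ]] [ 0.46707005 -0.27591546  0.084     ]
slot px in scene [[ 0.48273484 -0.28228918  0.084     ]]
cap top [[ 0.46209046 -0.27953541  0.141     ]] scene cap [[ 0.46481975 -0.27766519  0.141     ]]
```

View pics/st_t.png

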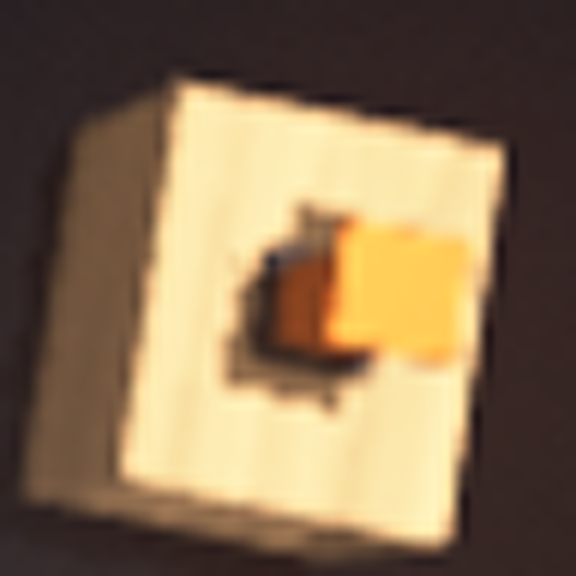

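View pics/st_s.png

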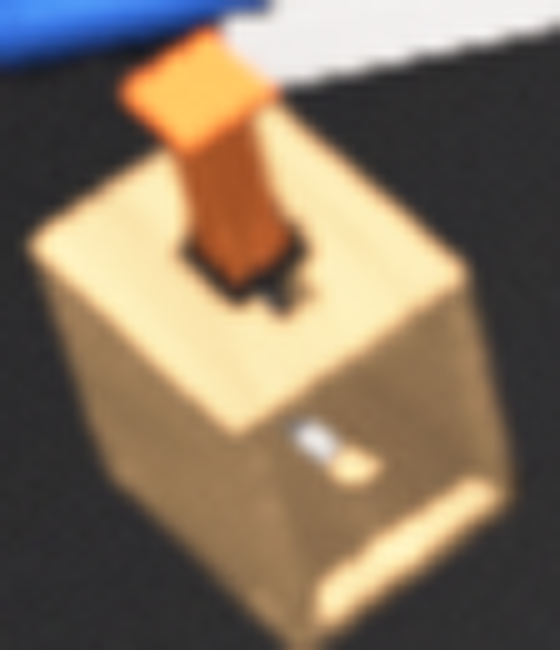

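```bash
cat > go.py <<'E'
import sys
from h import *
from scipy.spatial.transform import Rotation as Ro
def st():
    o=env.get_obs(); R=Ro.from_quat(o["eef_rot"]); return o,R
def plan(x,y,z,yaw):
    """yaw deg: world direction of tool x, tool pointing straight down"""
    o,R=st(); a=np.radians(yaw)
    T=np.array([[np.cos(a),np.sin(a),0],[np.sin(a),-np.cos(a),0],[0,0,-1]])
    d=R.as_matrix().T@(np.array([x,y,z])-o["eef_pos"]); w=Ro.from_matrix(R.as_matrix().T@T).as_rotvec()
    print("t",round(o["t"],2),"shift",d.round(5),"turn",w.round(4),"| dist %.3f deg %.1f"%(np.linalg.norm(d),np.degrees(np.linalg.norm(w))))
def show():
    o,R=st(); X=R.as_matrix()
    print("t %.2f pos %s yaw %.2f tilt %.2f F %s M %s w %.3f"%(o["t"],o["eef_pos"].round(4),np.degrees(np.arctan2(X[1,0],X[0,0])),np.degrees(np.arccos(-X[2,2])),o["ft_force"].round(2),o["wrist_torque"].round(3),o["width"]))
if __name__=="__main__":
    show()
    if len(sys.argv)>1: plan(*map(float,sys.argv[1:5]))
E
python3 go.py .4635 -.279 .22 -12
```

```text
t 0.20 pos [ 0.2112 -0.5881  0.2393] yaw -70.25 tilt 0.04 F [-0.11 -0.9  -0.82] M [-0.051  0.026  0.016] w 0.999
t 0.2 shift [-0.20563 -0.34188  0.01947] turn [-4.0000e-04  5.0000e-04 -1.0166e+00] | dist 0.399 deg 58.2
```

```bash
python3 -m inch '[{"x":-0.2056,"y":-0.3419,"z":0.0195,"wz":-1.0166},{"x":-0.2056,"y":-0.3419,"z":0.0195,"wz":-1.0166},{"x":-0.2056,"y":-0.3419,"z":0.0195,"wz":-1.0166},{"x":-0.2056,"y":-0.3419,"z":0.0195,"wz":-1.0166},{"x":-0.2056,"y":-0.3419,"z":0.0195,"wz":-1.0166}]'; python3 go.py .4635 -.279 .22 -12
```

```text
t 0.20 pos [ 0.2112 -0.5881  0.2393] yaw -70.25 tilt 0.04 F [-0.11 -0.9  -0.82] M [-0.051  0.026  0.016] w 0.999
t 0.2 shift [-0.20563 -0.34188  0.01947] turn [-4.0000e-04  5.0000e-04 -1.0166e+00] | dist 0.399 deg 58.2validation failed for argument at $[0]...
```

```bash
python3 -m inch '[{"x":-0.2056,"y":-0.3419,"z":0.0195,"wx":0,"wy":0,"wz":-1.0166,"claw":0},{"x":-0.2056,"y":-0.3419,"z":0.0195,"wx":0,"wy":0,"wz":-1.0166,"claw":0},{"x":-0.2056,"y":-0.3419,"z":0.0195,"wx":0,"wy":0,"wz":-1.0166,"claw":0},{"x":-0.2056,"y":-0.3419,"z":0.0195,"wx":0,"wy":0,"wz":-1.0166,"claw":0},{"x":-0.2056,"y":-0.3419,"z":0.0195,"wx":0,"wy":0,"wz":-1.0166,"claw":0}]'; python3 go.py .4635 -.279 .22 -12
```

```text
t: 0.7
eef_pos: [0.3701, -0.3931, 0.2274]
eef_rot: [0.972, -0.233, 0.0, 0.0]
ft_force: [0.9, 0.0, -0.6]
width: 1.0
t 0.70 pos [ 0.3701 -0.3931  0.2274] yaw -26.94 tilt 0.01 F [ 0.88  0.05 -0.64] M [-0.052 -0.067 -0.009] w 1.000
t 0.7 shift [ 0.03161 -0.14407  0.00737] turn [ 1.000e-04 -1.000e-04 -2.607e-01] | dist 0.148 deg 14.9
```

```bash
python3 -m inch '[{"x":0.0316,"y":-0.1441,"z":0.0074,"wx":0,"wy":0,"wz":-0.2607,"claw":0},{"x":0.0316,"y":-0.1441,"z":0.0074,"wx":0,"wy":0,"wz":-0.2607,"claw":0},{"x":0.0316,"y":-0.1441,"z":0.0074,"wx":0,"wy":0,"wz":-0.2607,"claw":0},{"x":0.0316,"y":-0.1441,"z":0.0074,"wx":0,"wy":0,"wz":-0.2607,"claw":0},{"x":0.0316,"y":-0.1441,"z":0.0074,"wx":0,"wy":0,"wz":-0.2607,"claw":0}]'; python3 go.py .4635 -.279 .118 -12
python3 - <<'E'
from h import *
t=env.capture("top"); s=env.capture("scene")
crop(t,"m1t",350,190,100,100,6);crop(s,"m1s",60,190,110,110,5)
E
```

```text
t: 1.2
eef_pos: [0.4637, -0.2804, 0.2199]
eef_rot: [0.994, -0.106, -0.0, 0.0]
ft_force: [-0.3, -0.6, -0.0]
width: 1.001
t 1.20 pos [ 0.4637 -0.2804  0.2199] yaw -12.20 tilt 0.02 F [-0.35 -0.61 -0.03] M [-0.056 -0.093  0.018] w 1.001
t 1.2 shift [-0.00049 -0.00131  0.1019 ] turn [ 0.0001  0.0003 -0.0035] | dist 0.102 deg 0.2
```

View pics/m1t.png

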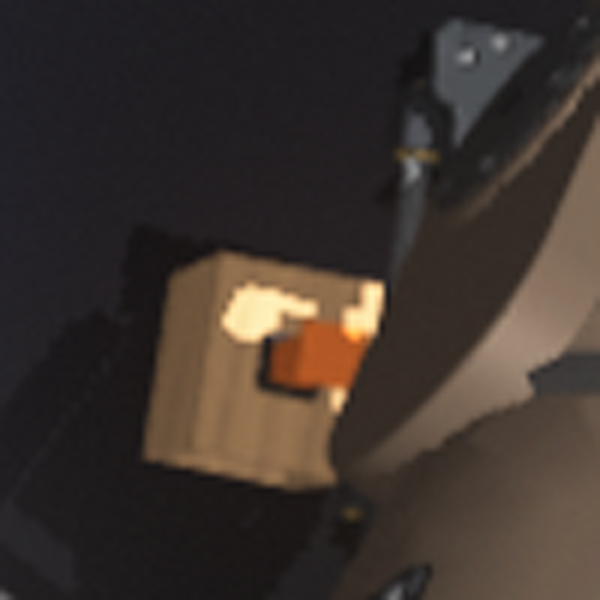

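View pics/m1s.png

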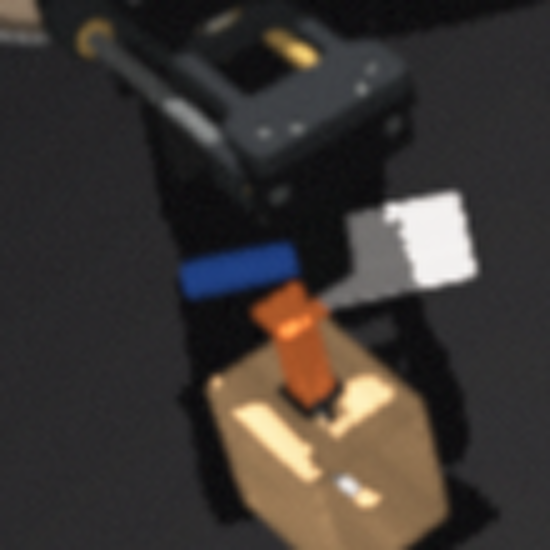

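```bash
python3 -m inch '[{"x":0,"y":0,"z":0.04,"wx":0,"wy":0,"wz":0,"claw":0},{"x":0,"y":0,"z":0.07,"wx":0,"wy":0,"wz":0,"claw":0},{"x":0,"y":0,"z":0.09,"wx":0,"wy":0,"wz":0,"claw":0},{"x":0,"y":0,"z":0.101,"wx":0,"wy":0,"wz":0,"claw":0},{"x":0,"y":0,"z":0.101,"wx":0,"wy":0,"wz":0,"claw":0}]'; python3 go.py
```

```text
t: 1.8
eef_pos: [0.4624, -0.2819, 0.1181]
eef_rot: [0.994, -0.108, -0.001, -0.0]
ft_force: [-0.5, -0.3, 0.2]
width: 1.001
t 1.80 pos [ 0.4624 -0.2819  0.1181] yaw -12.43 tilt 0.11 F [-0.45 -0.27  0.16] M [-0.041 -0.104  0.038] w 1.001
```

```bash
python3 -m inch '[{"x":0,"y":0,"z":0,"wx":0,"wy":0,"wz":0,"claw":0},{"x":0,"y":0,"z":0,"wx":0,"wy":0,"wz":0,"claw":0}]'; python3 go.py .4632 -.2790 .118 -12;  python3 - <<'E'
from h import *
t=env.capture("top"); s=env.capture("scene")
crop(t,"m2t",360,200,80,80,7);crop(s,"m2s",80,210,80,80,7)
E
```

```text
t: 2.0
eef_pos: [0.4635, -0.2817, 0.1201]
eef_rot: [0.994, -0.108, 0.001, 0.001]
ft_force: [0.0, -0.2, 0.4]
width: 1.0
t 2.00 pos [ 0.4635 -0.2817  0.1201] yaw -12.36 tilt 0.11 F [ 0.04 -0.22  0.44] M [-0.063 -0.116  0.001] w 1.000
t 2.0 shift [-0.00093 -0.0026   0.00212] turn [ 0.0009 -0.0016 -0.0063] | dist 0.003 deg 0.4
```

View pics/m2t.png

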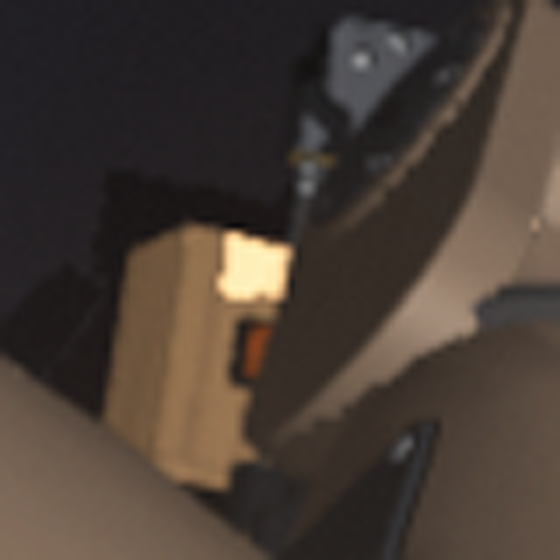

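View pics/m2s.png

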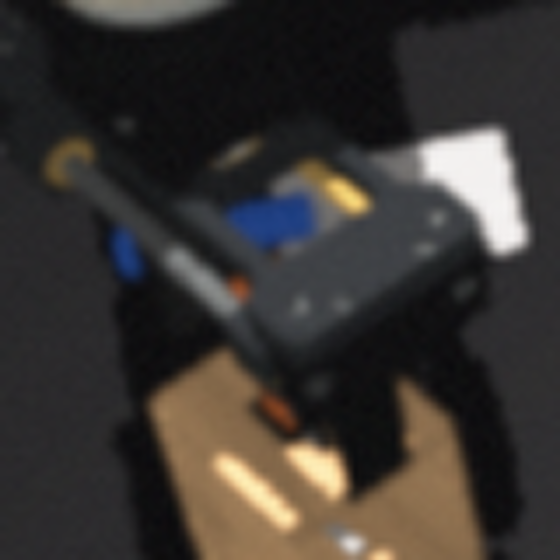

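```bash
cat > go.py <<'E'
import sys
from h import *
from scipy.spatial.transform import Rotation as Ro
def avg(n=5):
    L=[env.get_obs()]
    for _ in range(n-1): env.capture("top"); L.append(env.get_obs())
    o=dict(L[-1]); 
    for k in("eef_pos","ft_force","wrist_torque"): o[k]=np.mean([l[k] for l in L],0)
    R=Ro.from_quat([l["eef_rot"] for l in L]).mean(); o["sd"]=np.std([l["eef_pos"] for l in L],0)
    return o,R
def show(o,R):
    X=R.as_matrix()
    print("t %.2f pos %s sd %s yaw %.2f tilt %.2f F %s M %s w %.3f"%(o["t"],o["eef_pos"].round(4),o["sd"].round(4),np.degrees(np.arctan2(X[1,0],X[0,0])),np.degrees(np.arccos(-X[2,2])),o["ft_force"].round(2),o["wrist_torque"].round(3),o["width"]))
def plan(o,R,x,y,z,yaw):
    a=np.radians(yaw)
    T=np.array([[np.cos(a),np.sin(a),0],[np.sin(a),-np.cos(a),0],[0,0,-1]])
    d=R.as_matrix().T@(np.array([x,y,z])-o["eef_pos"]); w=Ro.from_matrix(R.as_matrix().T@T).as_rotvec()
    print("shift",d.round(4),"turn",w.round(4),"| dist %.3f deg %.1f"%(np.linalg.norm(d),np.degrees(np.linalg.norm(w))))
if __name__=="__main__":
    a=sys.argv[1:]; n=int(a[0]) if a else 5
    o,R=avg(n); show(o,R)
    if len(a)>1: plan(o,R,*map(float,a[1:5]))
E
python3 go.py 6 .4632 -.279 .118 -12
```

```text
t 2.35 pos [ 0.4635 -0.2813  0.1196] sd [0.0001 0.0001 0.0002] yaw -12.33 tilt 0.06 F [-0.27 -0.06 -0.08] M [-0.044 -0.078 -0.023] w 1.002
shift [-0.0007 -0.0022  0.0016] turn [ 0.0005 -0.0009 -0.0058] | dist 0.003 deg 0.3
```

```bash
python3 -m inch '[{"x":-0.0007,"y":-0.0022,"z":0.001,"wx":0,"wy":0,"wz":-0.006,"claw":0},{"x":-0.0007,"y":-0.0022,"z":0.001,"wx":0,"wy":0,"wz":-0.006,"claw":0.5},{"x":-0.0007,"y":-0.0022,"z":0.001,"wx":0,"wy":0,"wz":-0.006,"claw":0.7},{"x":-0.0007,"y":-0.0022,"z":0.001,"wx":0,"wy":0,"wz":-0.006,"claw":1},{"x":-0.0007,"y":-0.0022,"z":0.001,"wx":0,"wy":0,"wz":-0.006,"claw":1}]' 12; python3 go.py 6
```

```text
t: 2.85
eef_pos: [0.4631, -0.2789, 0.118]
eef_rot: [0.995, -0.104, 0.0, 0.0]
ft_force: [-0.2, 0.5, -0.3]
width: 0.719
t 3.10 pos [ 0.4631 -0.2789  0.118 ] sd [0. 0. 0.] yaw -11.99 tilt 0.00 F [-0.24  0.19  0.08] M [-0.034 -0.089 -0.009] w 0.509
```

```bash
python3 go.py 12
```

```text
t 3.65 pos [ 0.4631 -0.2789  0.118 ] sd [0. 0. 0.] yaw -11.99 tilt 0.01 F [-0.29  0.06  0.24] M [-0.026 -0.07  -0.001] w 0.253
```

```bash
python3 go.py 6
```

```text
t 3.90 pos [ 0.4631 -0.2789  0.118 ] sd [0. 0. 0.] yaw -11.99 tilt 0.00 F [-0.19 -0.    0.16] M [-0.014 -0.064 -0.006] w 0.249
```

```bash
python3 -m inch '[{"x":0,"y":0,"z":0,"wx":0,"wy":0,"wz":0,"claw":0.6},{"x":0,"y":0,"z":0,"wx":0,"wy":0,"wz":0,"claw":0.6},{"x":0,"y":0,"z":0.002,"wx":0,"wy":0,"wz":0,"claw":0.6},{"x":0,"y":0,"z":0.0038,"wx":0,"wy":0,"wz":0,"claw":0.6},{"x":0,"y":0,"z":0.0038,"wx":0,"wy":0,"wz":0,"claw":1}]' 20; python3 go.py 12
```

```text
t: 4.4
eef_pos: [0.463, -0.2788, 0.1139]
eef_rot: [0.995, -0.104, -0.0, -0.0]
ft_force: [0.0, -0.6, 0.2]
width: 0.362
t 4.95 pos [ 0.4631 -0.2789  0.1142] sd [0.     0.     0.0001] yaw -11.99 tilt 0.00 F [ 0.09 -0.08 -0.56] M [-0.037 -0.092 -0.002] w 0.251
```

```bash
python3 go.py 6
```

```text
t 5.20 pos [ 0.4631 -0.2789  0.1142] sd [0. 0. 0.] yaw -11.99 tilt 0.00 F [ 0.15  0.23 -1.21] M [-0.01  -0.097 -0.013] w 0.254
```

```bash
python3 -m inch '[{"x":0,"y":0,"z":0,"wx":0,"wy":0,"wz":0,"claw":0.6},{"x":0,"y":0,"z":0,"wx":0,"wy":0,"wz":0,"claw":0.6},{"x":0,"y":0,"z":0.002,"wx":0,"wy":0,"wz":0,"claw":0.6},{"x":0,"y":0,"z":0.0036,"wx":0,"wy":0,"wz":0,"claw":0.6},{"x":0,"y":0,"z":0.0036,"wx":0,"wy":0,"wz":0,"claw":1}]' 20; python3 go.py 10;python3 - <<'E'
from h import *
t=env.capture("top"); s=env.capture("scene")
crop(t,"m3t",360,200,80,80,7);crop(s,"m3s",80,210,80,80,7)
E
python3 go.py 3
```

```text
t: 5.7
eef_pos: [0.463, -0.2788, 0.1104]
eef_rot: [0.995, -0.104, -0.0, -0.0]
ft_force: [1.1, -0.3, -0.1]
width: 0.362
t 6.15 pos [ 0.4631 -0.2789  0.1106] sd [0.     0.     0.0001] yaw -11.99 tilt 0.01 F [ 0.11 -0.1  -0.48] M [-0.019 -0.081 -0.012] w 0.248
t 6.35 pos [ 0.4631 -0.2789  0.1106] sd [0. 0. 0.] yaw -11.99 tilt 0.00 F [-0.45  0.08 -0.78] M [-0.025 -0.102  0.025] w 0.248
```

View pics/m3s.png

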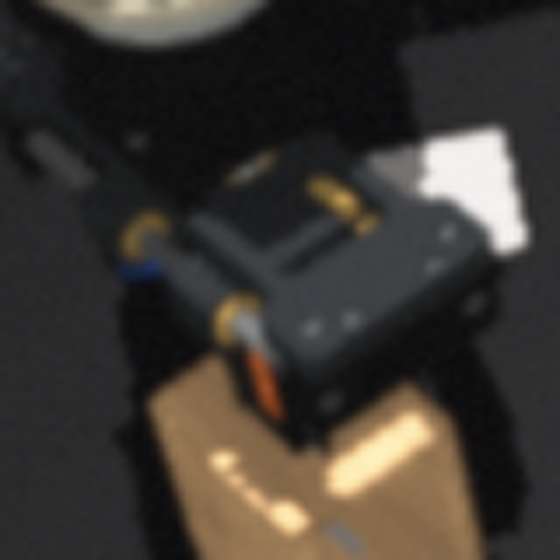

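```bash
python3 -m inch '[{"x":0,"y":0,"z":0,"wx":0,"wy":0,"wz":0,"claw":1},{"x":0,"y":0,"z":-0.002,"wx":0,"wy":0,"wz":0,"claw":1},{"x":0,"y":0,"z":-0.006,"wx":0,"wy":0,"wz":0,"claw":1},{"x":0,"y":0,"z":-0.012,"wx":0,"wy":0,"wz":0,"claw":1},{"x":0,"y":0,"z":-0.02,"wx":0,"wy":0,"wz":0,"claw":1}]' 60; python3 go.py 4
python3 -m inch '[{"x":0,"y":0,"z":-0.025,"wx":0,"wy":0,"wz":0,"claw":1},{"x":0,"y":0,"z":-0.045,"wx":0,"wy":0,"wz":0,"claw":1},{"x":0,"y":0,"z":-0.065,"wx":0,"wy":0,"wz":0,"claw":1},{"x":0,"y":0,"z":-0.08,"wx":0,"wy":0,"wz":0,"claw":1},{"x":0,"y":0,"z":-0.08,"wx":0,"wy":0,"wz":0,"claw":1}]' 60; python3 go.py 6
python3 - <<'E'
from h import *
t=env.capture("top"); s=env.capture("scene")
crop(t,"m4t",340,190,100,80,7);crop(s,"m4s",70,190,80,80,7)
E
```

```text
t: 6.85
eef_pos: [0.4631, -0.2789, 0.1312]
eef_rot: [0.995, -0.104, -0.0, -0.0]
ft_force: [-0.3, -0.4, -0.2]
width: 0.25
t 7.00 pos [ 0.4633 -0.2791  0.1318] sd [0.0002 0.0001 0.0005] yaw -11.99 tilt 0.08 F [ 0.13  0.06 -0.16] M [-0.023 -0.103  0.013] w 0.248
t: 7.5
eef_pos: [0.4636, -0.2792, 0.2122]
eef_rot: [0.995, -0.104, 0.001, 0.001]
ft_force: [-0.3, -0.8, -0.5]
width: 0.246
t 7.75 pos [ 0.463  -0.2788  0.2104] sd [0.0003 0.0002 0.0009] yaw -11.99 tilt 0.01 F [-0.26 -0.28 -0.95] M [-0.034 -0.085 -0.009] w 0.245
```

View pics/m4s.png

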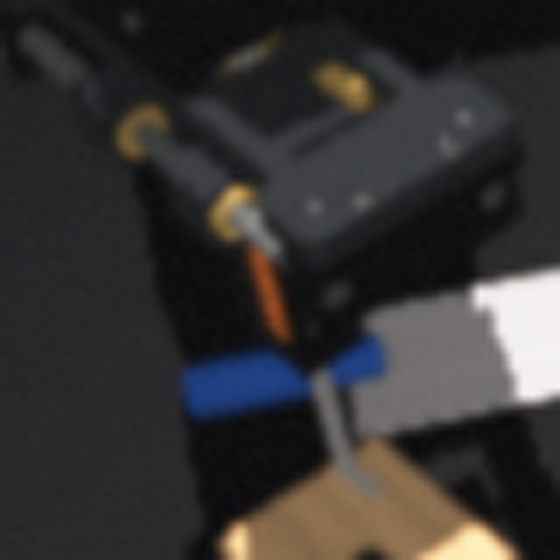

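View pics/m4t.png

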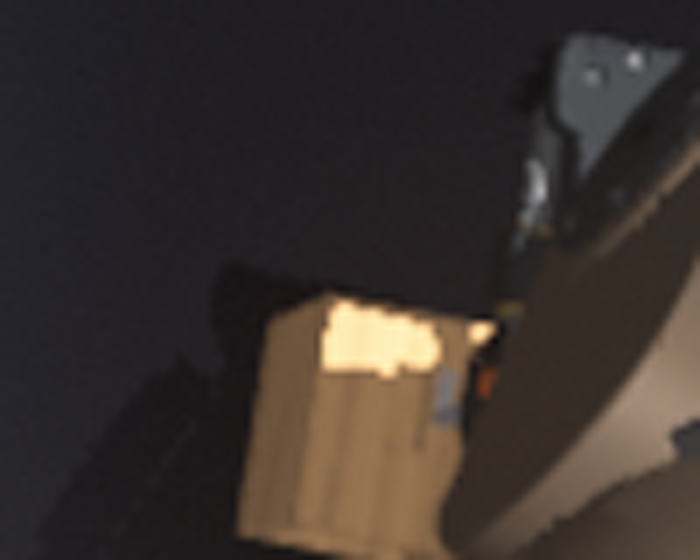

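```bash
cat >> h.py <<'E'
def tri(c1,p1,c2,p2):
    f=lambda X:np.r_[proj(c1,X)[0]-p1,proj(c2,X)[0]-p2]
    r=least_squares(f,[.5,-.1,.1]); return r.x,r.fun
E
python3 - <<'E'
from h import *
t=env.capture("top"); s=env.capture("scene")
U=lambda p,o,k:np.array([(q+.5)/k-.5+b for q,b in zip(p,o)])
pt=U((447,370),(340,190),7);ps=U((378,492),(70,190),7)
print(pt,ps,tri(t,pt,s,ps))
for L in(56,60,63,66,70):
    z=.1838-L/1e3+.0022; X=[.463+.0157,-.2788-.0033,z]; B=[.463,-.2788,z]
    print(L,proj(t,[X,B]).round(1).tolist(),proj(s,[X,B]).round(1).tolist())
E
```

```text
[403.42857143 242.42857143] [123.57142857 259.85714286] (array([ 0.47897313, -0.2811113 ,  0.12551398]), array([-0.53517408, -0.52232211, -0.72998312,  0.03250211]))
56 [[403.9, 241.8], [403.0, 248.7]] [[122.1, 258.8], [117.8, 255.0]]
60 [[403.4, 242.0], [402.4, 248.8]] [[122.4, 260.0], [118.1, 256.2]]
63 [[403.0, 242.1], [402.0, 248.9]] [[122.7, 260.9], [118.4, 257.2]]
66 [[402.6, 242.2], [401.6, 249.0]] [[122.9, 261.8], [118.6, 258.1]]
70 [[402.1, 242.4], [401.1, 249.1]] [[123.2, 263.0], [119.0, 259.3]]
```

```bash
python3 go.py 2 .5215 .0477 .200 -50.5
```

```text
t 8.00 pos [ 0.463  -0.2788  0.2102] sd [0.     0.     0.0001] yaw -11.99 tilt 0.04 F [ 0.57 -0.49 -0.7 ] M [-0.047 -0.079  0.017] w 0.243
shift [-0.0106 -0.3316  0.0103] turn [-0.      0.0007  0.6721] | dist 0.332 deg 38.5
```

```bash
python3 -m inch '[{"x":-0.002,"y":-0.04,"z":0,"wx":0,"wy":0,"wz":0.1,"claw":1},{"x":-0.004,"y":-0.085,"z":0,"wx":0,"wy":0,"wz":0.24,"claw":1},{"x":-0.006,"y":-0.13,"z":0,"wx":0,"wy":0,"wz":0.38,"claw":1},{"x":-0.008,"y":-0.175,"z":0,"wx":0,"wy":0,"wz":0.52,"claw":1},{"x":-0.01,"y":-0.21,"z":0,"wx":0,"wy":0,"wz":0.6721,"claw":1}]'; python3 go.py 5 .5215 .0477 .200 -50.5
```

```text
t: 8.5
eef_pos: [0.4969, -0.0702, 0.2106]
eef_rot: [0.906, -0.423, 0.0, -0.0]
ft_force: [0.0, -0.7, -0.4]
width: 0.248
t 8.70 pos [ 0.497  -0.0695  0.2106] sd [0.     0.0017 0.    ] yaw -49.98 tilt 0.02 F [-0.32  0.28 -0.77] M [-0.018 -0.022  0.013] w 0.245
shift [-0.074  -0.0942  0.0107] turn [-0.0002  0.0002  0.009 ] | dist 0.120 deg 0.5
```

```bash
python3 -m inch '[{"x":-0.025,"y":-0.032,"z":0.003,"wx":0,"wy":0,"wz":0,"claw":1},{"x":-0.05,"y":-0.064,"z":0.007,"wx":0,"wy":0,"wz":0,"claw":1},{"x":-0.074,"y":-0.094,"z":0.0107,"wx":0,"wy":0,"wz":0,"claw":1},{"x":-0.074,"y":-0.094,"z":0.0107,"wx":0,"wy":0,"wz":0,"claw":1},{"x":-0.074,"y":-0.094,"z":0.0107,"wx":0,"wy":0,"wz":0,"claw":1}]'; python3 go.py 4; python3 go.py 3 .5215 .0477 .170 -50.5
python3 - <<'E'
from h import *
t=env.capture("top"); s=env.capture("scene")
crop(t,"m5t",220,160,110,110,6);crop(s,"m5s",180,160,100,100,6)
E
```

```text
t: 9.2
eef_pos: [0.5209, 0.0445, 0.1997]
eef_rot: [0.908, -0.42, -0.0, 0.0]
ft_force: [0.7, -0.9, -0.7]
width: 0.247
t 9.35 pos [0.5208 0.0439 0.1998] sd [0.     0.0004 0.0001] yaw -49.71 tilt 0.02 F [ 0.28 -0.22 -0.96] M [-0.018 -0.034  0.006] w 0.245
t 9.45 pos [0.5208 0.0437 0.2   ] sd [0.     0.0001 0.    ] yaw -49.80 tilt 0.01 F [ 0.28  0.52 -0.76] M [-0.008 -0.032  0.008] w 0.246
shift [-0.0026 -0.0032  0.03  ] turn [ 0.     -0.0003  0.0122] | dist 0.030 deg 0.7
```

View pics/m5s.png

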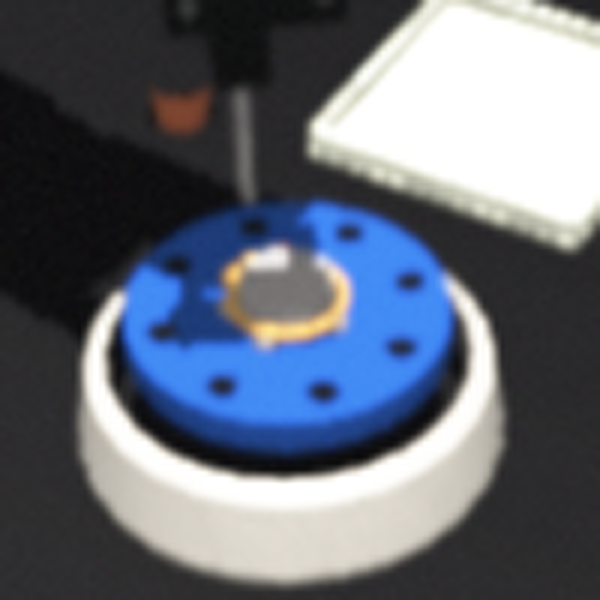

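View pics/m5t.png

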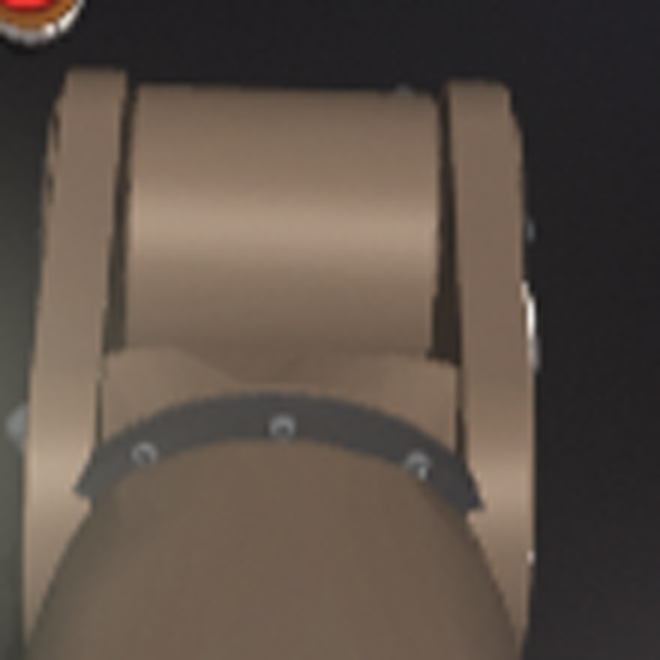

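```bash
python3 -m inch '[{"x":-0.0026,"y":-0.0032,"z":0.01,"wx":0,"wy":0,"wz":0.0122,"claw":1},{"x":-0.0026,"y":-0.0032,"z":0.02,"wx":0,"wy":0,"wz":0.0122,"claw":1},{"x":-0.0026,"y":-0.0032,"z":0.028,"wx":0,"wy":0,"wz":0.0122,"claw":1},{"x":-0.0026,"y":-0.0032,"z":0.028,"wx":0,"wy":0,"wz":0.0122,"claw":1},{"x":-0.0026,"y":-0.0032,"z":0.028,"wx":0,"wy":0,"wz":0.0122,"claw":1}]'; python3 go.py 5 ; python3 go.py 4 .5215 .0477 .170 -50.5
python3 - <<'E'
from h import *
s=env.capture("scene")
crop(s,"m6s",195,170,64,56,12)
E
```

```text
t: 10.05
eef_pos: [0.5215, 0.0491, 0.1716]
eef_rot: [0.905, -0.426, -0.0, 0.0]
ft_force: [0.2, -0.2, -0.7]
width: 0.245
t 10.25 pos [0.5216 0.0491 0.172 ] sd [0.0001 0.     0.0002] yaw -50.42 tilt 0.01 F [ 0.01  0.53 -0.96] M [ 0.006 -0.011 -0.008] w 0.248
t 10.40 pos [0.5216 0.0491 0.1722] sd [0. 0. 0.] yaw -50.43 tilt 0.03 F [-0.1  -0.03 -0.97] M [-0.011 -0.018  0.032] w 0.246
shift [0.001  0.001  0.0022] turn [-0.0003 -0.0004  0.0013] | dist 0.003 deg 0.1
```

View pics/m6s.png

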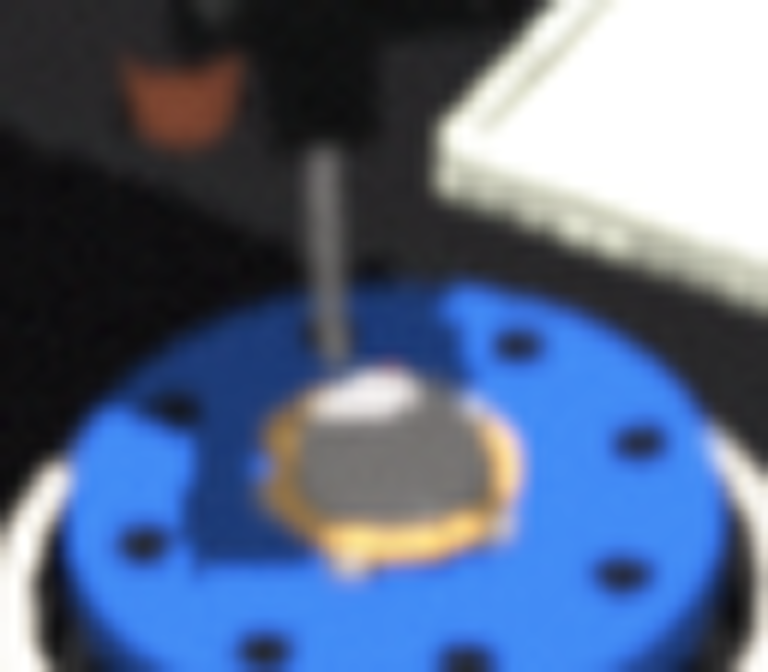

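Run:
```python
from h import *
s=env.capture("scene")
y=np.radians(-20.5);R=np.array([[np.cos(y),-np.sin(y)],[np.sin(y),np.cos(y)]])
def W(p,z): return np.r_[R@np.array(p)/1e3+[.5576,.0165],z]
lug=W([23.5*np.cos(np.radians(143)),23.5*np.sin(np.radians(143))],.0888)
h=np.array([.6361,-.7716]); tail=np.array([.5355,.0307])
pts={"lug":lug,"spindle":[.5576,.0165,.092],"tip@cmd":[*(np.array([.5216,.0491])+.016*h),.086],"tip ideal":[*(tail-.022*h+.016*h),.084],"shank z.12":[.5216,.0491,.12],"shank z.10":[.5216,.0491,.10]}
for k,v in pts.items(): print(k,np.round(v,4),proj(s,v)[0].round(2), "crop",((proj(s,v)[0]-[195,170]+.5)*12-.5).round(0))
S=s["color"].astype(int)
for v in range(182,200,3): print(v,S[v,216:230].mean(1).astype(int))
print(S[196:204,222:232,0]-S[196:204,222:232,1])
```

```text
lug [0.545  0.0363 0.0888] [226.22 201.43] crop [380. 383.]
spindle [0.5576 0.0165 0.092 ] [226.2  206.44] crop [380. 443.]
tip@cmd [0.5318 0.0368 0.086 ] [222.12 200.46] crop [331. 371.]
tip ideal [0.5317 0.0353 0.084 ] [221.82 201.32] crop [327. 381.]
shank z.12 [0.5216 0.0491 0.12  ] [221.03 186.69] crop [318. 206.]
shank z.10 [0.5216 0.0491 0.1   ] [221.27 192.56] crop [321. 276.]
182 [38 32 26 26 45 64 67 46 33 32 36 39 41 40]
185 [ 42  40  38  48  71 103 100  65  45  41  39  40  41  43]
188 [38 39 41 43 64 94 99 70 44 41 41 40 41 37]
191 [16 14 15 26 53 89 98 72 44 33 31 33 38 41]
194 [ 22  28  34  40  56  84 100  84  63  57  56  57  62  63]
197 [69 68 67 62 55 73 99 91 66 63 69 69 70 69]
[[  0  -4 -18 -29 -30 -31 -30 -31 -32 -39]
 [  0  -1 -12 -27 -31 -30 -31 -30 -30 -33]
 [  0  -1 -12 -28 -29 -30 -30 -31 -31 -30]
 [ -4  -4 -15 -25 -22 -14 -20 -27 -30 -30]
 [-13 -12 -14 -10   0  11   1 -15 -24 -27]
 [ -9  -8  -5   1   6  10   7  -3 -11 -15]
 [  6   1   2   2   3   3   5   2  -2  -5]
 [  8   3   3   3   2   4   5   3   2   1]]
```

```bash
python3 -m inch '[{"x":0.001,"y":0.001,"z":0.002,"wx":0,"wy":0,"wz":0,"claw":1},{"x":0.001,"y":0.001,"z":0.004,"wx":0,"wy":0,"wz":0,"claw":1},{"x":0.001,"y":0.001,"z":0.006,"wx":0,"wy":0,"wz":0,"claw":1},{"x":0.001,"y":0.001,"z":0.006,"wx":0,"wy":0,"wz":0,"claw":1},{"x":0.001,"y":0.001,"z":0.006,"wx":0,"wy":0,"wz":0,"claw":1}]'; python3 go.py 6 .5215 .0477 .165 -50.5
```

```text
t: 11.0
eef_pos: [0.5214, 0.0477, 0.1658]
eef_rot: [0.905, -0.426, -0.0, 0.0]
ft_force: [0.4, 0.7, -1.4]
width: 0.241
t 11.25 pos [0.5214 0.0477 0.1659] sd [0.     0.     0.0001] yaw -50.43 tilt 0.01 F [ 0.04 -0.26 -0.98] M [-0.013 -0.01  -0.003] w 0.243
shift [ 0.0001 -0.0001  0.0009] turn [ 0.     -0.0001  0.0012] | dist 0.001 deg 0.1
```

Step down by 0.5 mm until a force shows.

```bash
D='python3 go.py 4'
python3 -m inch '[{"x":0,"y":0,"z":0.0005,"wx":0,"wy":0,"wz":0,"claw":1},{"x":0,"y":0,"z":0.001,"wx":0,"wy":0,"wz":0,"claw":1},{"x":0,"y":0,"z":0.001,"wx":0,"wy":0,"wz":0,"claw":1}]' >/dev/null; $D
python3 -m inch '[{"x":0,"y":0,"z":0.0005,"wx":0,"wy":0,"wz":0,"claw":1},{"x":0,"y":0,"z":0.001,"wx":0,"wy":0,"wz":0,"claw":1},{"x":0,"y":0,"z":0.001,"wx":0,"wy":0,"wz":0,"claw":1}]' >/dev/null; $D
```

```text
t 11.70 pos [0.5214 0.0477 0.1649] sd [0. 0. 0.] yaw -50.43 tilt 0.01 F [-0.24  0.14 -0.33] M [ 0.006 -0.023 -0.006] w 0.245
t 12.15 pos [0.5214 0.0477 0.1639] sd [0. 0. 0.] yaw -50.43 tilt 0.01 F [-0.29  0.05 -0.96] M [-0.04  -0.013 -0.003] w 0.246
```

```bash
D='python3 go.py 6'
python3 -m inch '[{"x":0,"y":0,"z":0.0003,"wx":0,"wy":0,"wz":0,"claw":1},{"x":0,"y":0,"z":0.0005,"wx":0,"wy":0,"wz":0,"claw":1}]' >/dev/null; $D
```

```text
t 12.60 pos [0.5214 0.0477 0.1634] sd [0. 0. 0.] yaw -50.43 tilt 0.01 F [ 0.2  -0.16 -1.2 ] M [-0.013 -0.026 -0.029] w 0.247
```

```bash
D='python3 go.py 6'
python3 -m inch '[{"x":0,"y":0,"z":0.0003,"wx":0,"wy":0,"wz":0,"claw":1},{"x":0,"y":0,"z":0.0005,"wx":0,"wy":0,"wz":0,"claw":1}]' >/dev/null; $D
```

```text
t 13.05 pos [0.5214 0.0477 0.1629] sd [0. 0. 0.] yaw -50.43 tilt 0.00 F [-0.27  0.01 -0.56] M [-0.004 -0.016 -0.013] w 0.246
```

```bash
D='python3 go.py 6'
python3 -m inch '[{"x":0,"y":0,"z":0.0003,"wx":0,"wy":0,"wz":0,"claw":1},{"x":0,"y":0,"z":0.0005,"wx":0,"wy":0,"wz":0,"claw":1}]' >/dev/null; $D
```

```text
t 13.50 pos [0.5214 0.0477 0.1624] sd [0. 0. 0.] yaw -50.43 tilt 0.01 F [-0.18  0.02 -0.34] M [-0.011  0.004 -0.002] w 0.246
```

```bash
D='python3 go.py 7'
python3 -m inch '[{"x":0,"y":0,"z":0.0002,"wx":0,"wy":0,"wz":0,"claw":1},{"x":0,"y":0,"z":0.0004,"wx":0,"wy":0,"wz":0,"claw":1}]' >/dev/null; $D
```

```text
t 14.00 pos [0.5214 0.0477 0.1621] sd [0. 0. 0.] yaw -50.43 tilt 0.01 F [-0.57 -0.16  1.63] M [ 0.02   0.078 -0.019] w 0.244
```

```bash
D='python3 go.py 7'
python3 -m inch '[{"x":0,"y":0,"z":0.0002,"wx":0,"wy":0,"wz":0,"claw":1},{"x":0,"y":0,"z":0.0003,"wx":0,"wy":0,"wz":0,"claw":1}]' >/dev/null; $D
```

```text
t 14.50 pos [0.5214 0.0477 0.1618] sd [0. 0. 0.] yaw -50.43 tilt 0.01 F [-0.86  0.14  3.94] M [ 0.023  0.152 -0.   ] w 0.248
```

```bash
D='python3 go.py 5'
python3 -m inch '[{"x":0,"y":0,"z":-0.0008,"wx":0,"wy":0,"wz":0,"claw":1},{"x":0,"y":0,"z":-0.0015,"wx":0,"wy":0,"wz":0,"claw":1},{"x":0,"y":0,"z":-0.0015,"wx":0,"wy":0,"wz":0,"claw":1}]' >/dev/null; $D
python3 -m inch '[{"x":0.001,"y":0,"z":0,"wx":0,"wy":0,"wz":0,"claw":1},{"x":0.002,"y":0,"z":0,"wx":0,"wy":0,"wz":0,"claw":1},{"x":0.003,"y":0,"z":0,"wx":0,"wy":0,"wz":0,"claw":1},{"x":0.003,"y":0,"z":0,"wx":0,"wy":0,"wz":0,"claw":1}]' >/dev/null; $D
python3 -m inch '[{"x":0.0005,"y":0,"z":0,"wx":0,"wy":0,"wz":0,"claw":1},{"x":0.001,"y":0,"z":0,"wx":0,"wy":0,"wz":0,"claw":1},{"x":0.001,"y":0,"z":0,"wx":0,"wy":0,"wz":0,"claw":1}]' >/dev/null; $D
```

```text
t 15.00 pos [0.5213 0.0477 0.163 ] sd [0. 0. 0.] yaw -50.43 tilt 0.02 F [ 0.24 -0.16 -0.81] M [-0.045 -0.045  0.017] w 0.247
t 15.60 pos [0.5233 0.0453 0.1632] sd [0. 0. 0.] yaw -50.43 tilt 0.01 F [-0.14  0.2  -1.04] M [-0.017 -0.024 -0.007] w 0.247
t 16.10 pos [0.5239 0.0446 0.1632] sd [0. 0. 0.] yaw -50.43 tilt 0.01 F [-0.03  0.4  -1.12] M [-0.023 -0.049  0.01 ] w 0.248
```

```bash
D='python3 go.py 4'
python3 -m inch '[{"x":0.0005,"y":0,"z":0,"wx":0,"wy":0,"wz":0,"claw":1},{"x":0.001,"y":0,"z":0,"wx":0,"wy":0,"wz":0,"claw":1},{"x":0.001,"y":0,"z":0,"wx":0,"wy":0,"wz":0,"claw":1}]' >/dev/null; $D
python3 -m inch '[{"x":0.0005,"y":0,"z":0,"wx":0,"wy":0,"wz":0,"claw":1},{"x":0.001,"y":0,"z":0,"wx":0,"wy":0,"wz":0,"claw":1},{"x":0.001,"y":0,"z":0,"wx":0,"wy":0,"wz":0,"claw":1}]' >/dev/null; $D
```

```text
t 16.55 pos [0.5246 0.0438 0.1632] sd [0. 0. 0.] yaw -50.43 tilt 0.01 F [ 0.04 -0.12 -0.9 ] M [-0.045 -0.013 -0.013] w 0.243
t 17.00 pos [0.5252 0.043  0.1632] sd [0. 0. 0.] yaw -50.43 tilt 0.00 F [-0.01 -0.08 -0.85] M [ 0.    -0.031  0.012] w 0.247
```

```bash
D='python3 go.py 4'
python3 -m inch '[{"x":0.0005,"y":0,"z":0,"wx":0,"wy":0,"wz":0,"claw":1},{"x":0.001,"y":0,"z":0,"wx":0,"wy":0,"wz":0,"claw":1},{"x":0.001,"y":0,"z":0,"wx":0,"wy":0,"wz":0,"claw":1}]' >/dev/null; $D
python3 -m inch '[{"x":0.0005,"y":0,"z":0,"wx":0,"wy":0,"wz":0,"claw":1},{"x":0.001,"y":0,"z":0,"wx":0,"wy":0,"wz":0,"claw":1},{"x":0.001,"y":0,"z":0,"wx":0,"wy":0,"wz":0,"claw":1}]' >/dev/null; $D
```

```text
t 17.45 pos [0.5258 0.0423 0.1632] sd [0. 0. 0.] yaw -50.43 tilt 0.01 F [ 0.01 -0.18 -1.14] M [-0.007 -0.036 -0.008] w 0.242
t 17.90 pos [0.5265 0.0415 0.1632] sd [0. 0. 0.] yaw -50.43 tilt 0.01 F [ 0.13 -0.1  -0.94] M [-0.012 -0.015  0.007] w 0.242
```

```bash
D='python3 go.py 4'
python3 -m inch '[{"x":0.0005,"y":0,"z":0,"wx":0,"wy":0,"wz":0,"claw":1},{"x":0.001,"y":0,"z":0,"wx":0,"wy":0,"wz":0,"claw":1},{"x":0.001,"y":0,"z":0,"wx":0,"wy":0,"wz":0,"claw":1}]' >/dev/null; $D
python3 -m inch '[{"x":0.0005,"y":0,"z":0,"wx":0,"wy":0,"wz":0,"claw":1},{"x":0.0005,"y":0,"z":0,"wx":0,"wy":0,"wz":0,"claw":1}]' >/dev/null; $D
python3 - <<'E'
from h import *
s=env.capture("scene")
crop(s,"m7s",205,180,45,45,13)
E
```

```text
t 18.35 pos [0.5271 0.0407 0.1632] sd [0. 0. 0.] yaw -50.43 tilt 0.00 F [ 0.07 -0.02 -0.83] M [-0.012 -0.026  0.023] w 0.245
t 18.70 pos [0.5274 0.0403 0.1632] sd [0. 0. 0.] yaw -50.43 tilt 0.01 F [-0.12 -0.33 -0.69] M [-0.003 -0.027 -0.028] w 0.245
```

View pics/m7s.png

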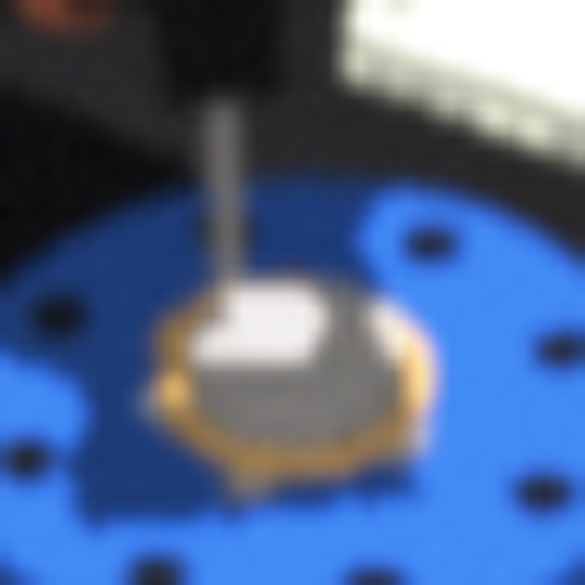

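```bash
D='python3 go.py 3'
python3 -m inch '[{"x":0,"y":0,"z":-0.0007,"wx":0,"wy":0,"wz":0,"claw":1},{"x":0,"y":0,"z":-0.0015,"wx":0,"wy":0,"wz":0,"claw":1},{"x":0,"y":0,"z":-0.0015,"wx":0,"wy":0,"wz":0,"claw":1}]' >/dev/null; $D
python3 -m inch '[{"x":0,"y":0,"z":-0.0005,"wx":0,"wy":0,"wz":0,"claw":1},{"x":0,"y":0,"z":-0.001,"wx":0,"wy":0,"wz":0,"claw":1},{"x":0,"y":0,"z":-0.001,"wx":0,"wy":0,"wz":0,"claw":1}]' >/dev/null; $D
python3 -m inch '[{"x":0,"y":0,"z":-0.0005,"wx":0,"wy":0,"wz":0,"claw":1},{"x":0,"y":0,"z":-0.001,"wx":0,"wy":0,"wz":0,"claw":1},{"x":0,"y":0,"z":-0.001,"wx":0,"wy":0,"wz":0,"claw":1}]' >/dev/null; $D
```

```text
t 19.15 pos [0.5274 0.0404 0.1648] sd [0. 0. 0.] yaw -50.43 tilt 0.01 F [-0.12 -0.48 -0.98] M [-0.008  0.038 -0.007] w 0.247
t 19.55 pos [0.5274 0.0404 0.1657] sd [0. 0. 0.] yaw -50.43 tilt 0.01 F [-0.4   0.   -1.58] M [-0.032 -0.007 -0.023] w 0.244
t 19.95 pos [0.5273 0.0404 0.1667] sd [0. 0. 0.] yaw -50.43 tilt 0.01 F [-0.11 -0.08 -2.58] M [0.09  0.017 0.001] w 0.250
```

```bash
D='python3 go.py 3'
python3 -m inch '[{"x":0,"y":0,"z":-0.0005,"wx":0,"wy":0,"wz":0,"claw":1},{"x":0,"y":0,"z":-0.001,"wx":0,"wy":0,"wz":0,"claw":1},{"x":0,"y":0,"z":-0.001,"wx":0,"wy":0,"wz":0,"claw":1}]' >/dev/null; $D
python3 -m inch '[{"x":0,"y":0,"z":-0.0005,"wx":0,"wy":0,"wz":0,"claw":1},{"x":0,"y":0,"z":-0.001,"wx":0,"wy":0,"wz":0,"claw":1},{"x":0,"y":0,"z":-0.001,"wx":0,"wy":0,"wz":0,"claw":1}]' >/dev/null; $D
python3 -m inch '[{"x":0,"y":0,"z":-0.0005,"wx":0,"wy":0,"wz":0,"claw":1},{"x":0,"y":0,"z":-0.001,"wx":0,"wy":0,"wz":0,"claw":1},{"x":0,"y":0,"z":-0.001,"wx":0,"wy":0,"wz":0,"claw":1}]' >/dev/null; $D
```

```text
t 20.35 pos [0.5273 0.0404 0.1677] sd [0. 0. 0.] yaw -50.43 tilt 0.01 F [-0.1  -0.22 -3.23] M [ 0.145  0.082 -0.   ] w 0.244
t 20.75 pos [0.5273 0.0404 0.1686] sd [0. 0. 0.] yaw -50.43 tilt 0.03 F [-0.9   0.97 -6.23] M [0.366 0.181 0.01 ] w 0.245
t 21.15 pos [0.5272 0.0404 0.1694] sd [0. 0. 0.] yaw -50.43 tilt 0.04 F [ -0.03   2.01 -11.38] M [0.533 0.135 0.032] w 0.249
```

```bash
D='python3 go.py 4'
python3 -m inch '[{"x":0,"y":0,"z":-0.0005,"wx":0,"wy":0,"wz":0,"claw":1},{"x":0,"y":0,"z":-0.0005,"wx":0,"wy":0,"wz":0,"claw":1}]' >/dev/null; $D
python3 - <<'E'
from h import *
s=env.capture("scene")
crop(s,"m8s",205,180,45,45,13)
E
```

```text
t 21.50 pos [0.5272 0.0404 0.17  ] sd [0. 0. 0.] yaw -50.43 tilt 0.05 F [ -0.98   1.77 -13.05] M [0.675 0.324 0.031] w 0.245
```

View pics/m8s.png

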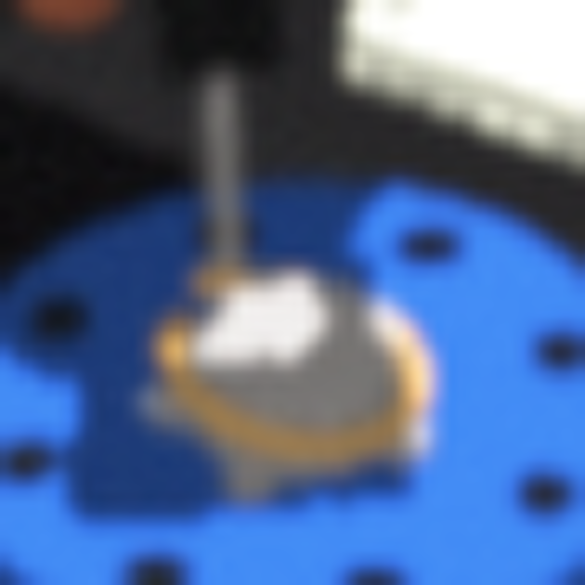

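```bash
D='python3 go.py 3'
python3 -m inch '[{"x":0,"y":0,"z":-0.0006,"wx":0,"wy":0,"wz":0,"claw":1},{"x":0,"y":0,"z":-0.0006,"wx":0,"wy":0,"wz":0,"claw":1}]' >/dev/null; $D
python3 -m inch '[{"x":0,"y":0,"z":-0.0006,"wx":0,"wy":0,"wz":0,"claw":1},{"x":0,"y":0,"z":-0.0006,"wx":0,"wy":0,"wz":0,"claw":1}]' >/dev/null; $D
```

```text
t 21.85 pos [0.5271 0.0404 0.1705] sd [0. 0. 0.] yaw -50.43 tilt 0.05 F [ -0.84   2.6  -17.48] M [0.754 0.365 0.015] w 0.244
t 22.15 pos [0.5271 0.0404 0.171 ] sd [0. 0. 0.] yaw -50.43 tilt 0.05 F [ -0.36   2.17 -22.46] M [0.749 0.284 0.014] w 0.242
```

```bash
D='python3 go.py 3'
python3 -m inch '[{"x":0,"y":0,"z":0.0006,"wx":0,"wy":0,"wz":0,"claw":1},{"x":-0.0005,"y":0,"z":0.0006,"wx":0,"wy":0,"wz":0,"claw":1},{"x":-0.001,"y":0,"z":0.0006,"wx":0,"wy":0,"wz":0,"claw":1},{"x":-0.001,"y":0,"z":0.0006,"wx":0,"wy":0,"wz":0,"claw":1}]' >/dev/null; $D
python3 - <<'E'
from h import *
s=env.capture("scene")
crop(s,"m9s",205,180,45,45,13)
E
```

```text
t 22.65 pos [0.5269 0.0412 0.1712] sd [0. 0. 0.] yaw -50.43 tilt 0.03 F [ -2.61   2.47 -14.29] M [ 0.635  0.633 -0.003] w 0.245
```

View pics/m9s.png

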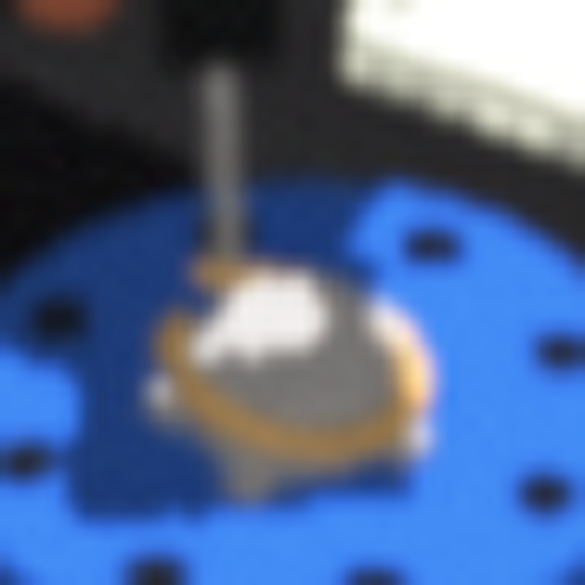

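```bash
D='python3 go.py 3'
python3 -m inch '[{"x":-0.0003,"y":0,"z":-0.0003,"wx":0,"wy":0,"wz":0,"claw":1},{"x":-0.0005,"y":0,"z":-0.0007,"wx":0,"wy":0,"wz":0,"claw":1},{"x":-0.0005,"y":0,"z":-0.0007,"wx":0,"wy":0,"wz":0,"claw":1}]' >/dev/null; $D
```

```text
t 23.10 pos [0.5266 0.0415 0.1716] sd [0. 0. 0.] yaw -50.43 tilt 0.02 F [ -0.86   2.04 -15.11] M [0.583 0.324 0.013] w 0.248
```

```bash
D='python3 go.py 3'
python3 -m inch '[{"x":-0.0003,"y":0,"z":-0.0003,"wx":0,"wy":0,"wz":0,"claw":1},{"x":-0.0005,"y":0,"z":-0.0006,"wx":0,"wy":0,"wz":0,"claw":1},{"x":-0.0005,"y":0,"z":-0.0006,"wx":0,"wy":0,"wz":0,"claw":1}]' >/dev/null; $D
```

```text
t 23.50 pos [0.5263 0.042  0.1724] sd [0. 0. 0.] yaw -50.43 tilt 0.04 F [ -1.09   3.15 -11.77] M [0.861 0.289 0.018] w 0.244
```

```bash
D='python3 go.py 3'
python3 -m inch '[{"x":-0.0001,"y":0,"z":-0.0003,"wx":0,"wy":0,"wz":0,"claw":1},{"x":-0.0002,"y":0,"z":-0.0007,"wx":0,"wy":0,"wz":0,"claw":1},{"x":-0.0002,"y":0,"z":-0.0007,"wx":0,"wy":0,"wz":0,"claw":1}]' >/dev/null; $D
```

```text
t 23.90 pos [0.5262 0.0421 0.1729] sd [0. 0. 0.] yaw -50.43 tilt 0.03 F [  0.33   3.83 -11.56] M [1.047 0.085 0.049] w 0.245
```

```bash
D='python3 go.py 3'
python3 -m inch '[{"x":-0.0001,"y":0,"z":-0.0003,"wx":0,"wy":0,"wz":0,"claw":1},{"x":-0.0002,"y":0,"z":-0.0006,"wx":0,"wy":0,"wz":0,"claw":1},{"x":-0.0002,"y":0,"z":-0.0006,"wx":0,"wy":0,"wz":0,"claw":1}]' >/dev/null; $D
python3 - <<'E'
from h import *
s=env.capture("scene")
crop(s,"m10s",205,180,45,45,13)
E
```

```text
t 24.30 pos [0.5261 0.0419 0.174 ] sd [0. 0. 0.] yaw -50.42 tilt 0.07 F [-1.77 -0.2  -2.77] M [-0.127  0.443 -0.029] w 0.246
```

View pics/m10s.png

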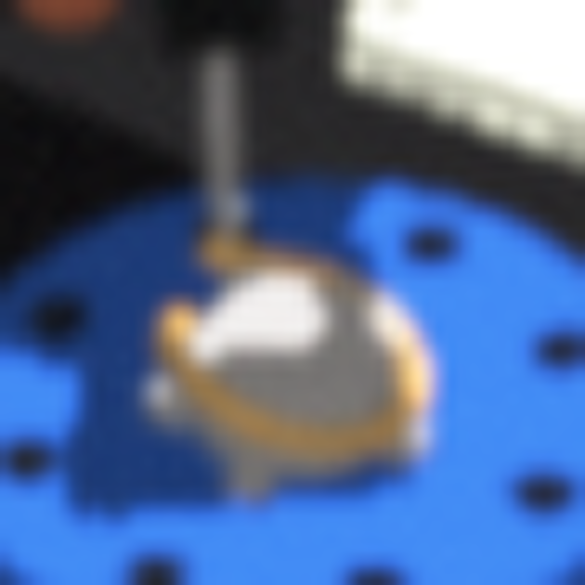

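```bash
D='python3 go.py 4'
python3 -m inch '[{"x":0,"y":0,"z":-0.0004,"wx":0,"wy":0,"wz":0,"claw":1},{"x":0,"y":0,"z":-0.0008,"wx":0,"wy":0,"wz":0,"claw":1},{"x":0,"y":0,"z":-0.0008,"wx":0,"wy":0,"wz":0,"claw":1}]' >/dev/null; $D
```

```text
t 24.80 pos [0.5262 0.0422 0.1744] sd [0. 0. 0.] yaw -50.43 tilt 0.05 F [-0.2  -0.3  -1.57] M [-0.178  0.024 -0.045] w 0.248
```

```bash
D='python3 go.py 4'
python3 -m inch '[{"x":0,"y":0,"z":-0.0004,"wx":0,"wy":0,"wz":0,"claw":1},{"x":0,"y":0,"z":-0.0008,"wx":0,"wy":0,"wz":0,"claw":1},{"x":0,"y":0,"z":-0.0008,"wx":0,"wy":0,"wz":0,"claw":1}]' >/dev/null; $D;  python3 - <<'E'
from h import *
s=env.capture("scene")
crop(s,"m11s",205,180,45,45,13)
E
```

```text
t 25.25 pos [0.526  0.0423 0.1751] sd [0. 0. 0.] yaw -50.43 tilt 0.02 F [-0.04  0.02 -1.05] M [-0.031 -0.038  0.   ] w 0.243
```

View pics/m11s.png

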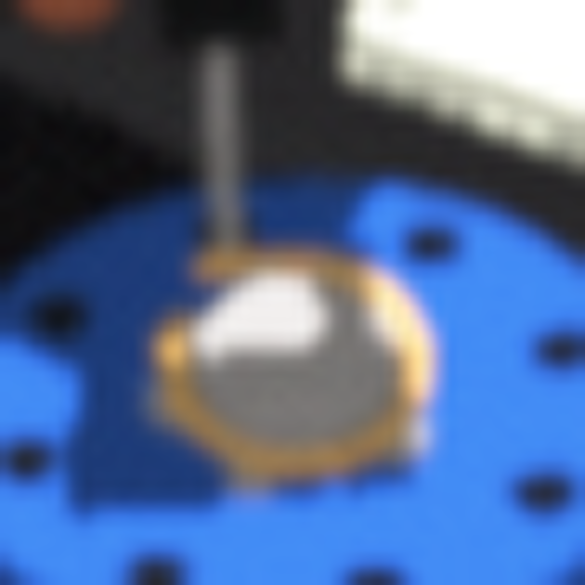

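Run:
```python
from h import *
s=env.capture("scene")
y=np.radians(-20.5);R=np.array([[np.cos(y),-np.sin(y)],[np.sin(y),np.cos(y)]])
def W(a,r,z): 
    a=np.radians(a); return np.r_[R@np.array([r*np.cos(a),r*np.sin(a)])/1e3+[.5576,.0165],z]
for z in(.0815,.0913):
    for a in(100,120,143,150):
        print(z,a,((proj(s,W(a,25,z))[0]+[.6,0]-[205,180]+.5)*13-.5).round(0))
    T=R@np.array([25*np.cos(np.radians(150))+12*np.cos(np.radians(240)),25*np.sin(np.radians(150))+12*np.sin(np.radians(240))])/1e3+[.5576,.0165]
    print("tail12",((proj(s,np.r_[T,z])[0]+[.6,0]-[205,180]+.5)*13-.5).round(0))
print("spindle back edge",((proj(s,W(143,21.5,.092))[0]+[.6,0]-[205,180]+.5)*13-.5).round(0), "lug",((proj(s,W(143,23.5,.0888))[0]+[.6,0]-[205,180]+.5)*13-.5).round(0))
crop(s,"m12s",214,194,28,24,26)
```

```text
0.0815 100 [375. 327.]
0.0815 120 [339. 312.]
0.0815 143 [291. 307.]
0.0815 150 [276. 308.]
tail12 [217. 314.]
0.0913 100 [374. 291.]
0.0913 120 [338. 276.]
0.0913 143 [289. 270.]
0.0913 150 [274. 271.]
tail12 [215. 277.]
spindle back edge [289. 279.] lug [290. 285.]
```

View pics/m12s.png

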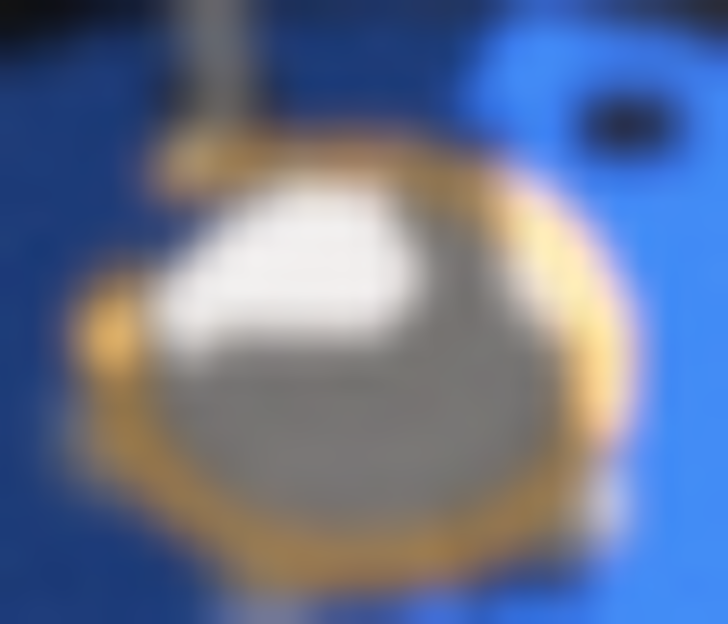

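```bash
D='python3 go.py 3'
python3 -m inch '[{"x":-0.001,"y":0,"z":0,"wx":0,"wy":0,"wz":0,"claw":1},{"x":-0.002,"y":0,"z":0,"wx":0,"wy":0,"wz":0,"claw":1},{"x":-0.003,"y":0,"z":0,"wx":0,"wy":0,"wz":0,"claw":1}]' >/dev/null; $D
python3 -m inch '[{"x":-0.003,"y":0,"z":0,"wx":0,"wy":0,"wz":0,"claw":1},{"x":-0.006,"y":0,"z":0,"wx":0,"wy":0,"wz":0,"claw":1},{"x":-0.01,"y":0,"z":0,"wx":0,"wy":0,"wz":0,"claw":1},{"x":-0.013,"y":0,"z":0,"wx":0,"wy":0,"wz":0,"claw":1}]' >/dev/null; $D
python3 - <<'E'
from h import *
s=env.capture("scene")
crop(s,"m13s",205,180,45,45,13)
E
```

```text
t 25.75 pos [0.5239 0.0447 0.175 ] sd [0. 0. 0.] yaw -50.42 tilt 0.00 F [ 0.12  0.44 -0.7 ] M [-0.018 -0.031 -0.006] w 0.243
t 26.25 pos [0.5153 0.0549 0.175 ] sd [0.0001 0.0001 0.    ] yaw -50.41 tilt 0.01 F [ 0.07 -0.09 -0.72] M [-0.026 -0.017 -0.004] w 0.248
```

View pics/m13s.png

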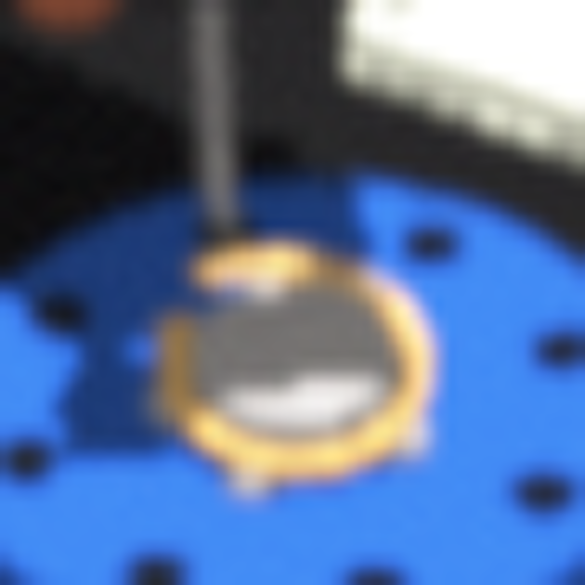

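```bash
python3 -m inch '[{"x":-0.002,"y":0,"z":-0.02,"wx":0,"wy":0,"wz":0,"claw":1},{"x":-0.002,"y":0,"z":-0.04,"wx":0,"wy":0,"wz":0,"claw":1},{"x":-0.002,"y":0,"z":-0.04,"wx":0,"wy":0,"wz":0,"claw":1}]' >/dev/null; python3 go.py 5 .4631 -.2789 .2106 -12
```

```text
t 26.80 pos [0.5145 0.0561 0.2152] sd [0.0005 0.     0.0011] yaw -50.43 tilt 0.06 F [ 0.08  0.2  -1.06] M [-0.015 -0.02   0.004] w 0.247
shift [0.2254 0.253  0.0046] turn [-4.000e-04 -9.000e-04 -6.707e-01] | dist 0.339 deg 38.4
```

```bash
python3 -m inch '[{"x":0.027,"y":0.03,"z":0,"wx":0,"wy":0,"wz":-0.1,"claw":1},{"x":0.058,"y":0.065,"z":0,"wx":0,"wy":0,"wz":-0.24,"claw":1},{"x":0.089,"y":0.1,"z":0,"wx":0,"wy":0,"wz":-0.38,"claw":1},{"x":0.12,"y":0.135,"z":0,"wx":0,"wy":0,"wz":-0.52,"claw":1},{"x":0.15,"y":0.168,"z":0,"wx":0,"wy":0,"wz":-0.6707,"claw":1}]' >/dev/null;python3 go.py 4 ; python3 go.py 3 .4631 -.2789 .2106 -12
```

```text
t 27.45 pos [ 0.4811 -0.1622  0.2141] sd [0.0001 0.002  0.0001] yaw -14.01 tilt 0.06 F [ 0.47 -1.05 -1.02] M [-0.097 -0.13  -0.001] w 0.245
t 27.55 pos [ 0.4814 -0.1594  0.2141] sd [0.0001 0.0009 0.0001] yaw -14.53 tilt 0.08 F [-0.    0.65 -1.13] M [-0.005 -0.086 -0.002] w 0.245
shift [0.0122 0.1203 0.0035] turn [-0.0003  0.0014 -0.0442] | dist 0.121 deg 2.5
```

```bash
python3 -m inch '[{"x":0.003,"y":0.035,"z":0,"wx":0,"wy":0,"wz":-0.02,"claw":1},{"x":0.007,"y":0.075,"z":0.001,"wx":0,"wy":0,"wz":-0.044,"claw":1},{"x":0.012,"y":0.105,"z":0.003,"wx":0,"wy":0,"wz":-0.044,"claw":1},{"x":0.012,"y":0.1195,"z":0.0035,"wx":0,"wy":0,"wz":-0.044,"claw":1},{"x":0.012,"y":0.1195,"z":0.0035,"wx":0,"wy":0,"wz":-0.044,"claw":1}]' >/dev/null;python3 go.py 6 ; python3 go.py 4 .4631 -.2789 .2106 -12
```

```text
t 28.30 pos [ 0.4641 -0.2762  0.2114] sd [0.0001 0.0006 0.0002] yaw -11.82 tilt 0.03 F [ 0.15  0.17 -1.07] M [-0.009 -0.079 -0.005] w 0.242
t 28.45 pos [ 0.4642 -0.2762  0.2117] sd [0.     0.0002 0.    ] yaw -11.77 tilt 0.01 F [ 0.1   0.26 -0.86] M [-0.026 -0.105 -0.02 ] w 0.248
shift [-0.0005  0.0028  0.0011] turn [ 0.     -0.0001  0.0041] | dist 0.003 deg 0.2
```

```bash
python3 -m inch '[{"x":-0.0005,"y":0.0028,"z":0.001,"wx":0,"wy":0,"wz":0.004,"claw":1},{"x":-0.0005,"y":0.0028,"z":0.001,"wx":0,"wy":0,"wz":0.004,"claw":1},{"x":-0.0005,"y":0.0028,"z":0.001,"wx":0,"wy":0,"wz":0.004,"claw":1}]' >/dev/null;python3 go.py 4 ; python3 go.py 4 .4631 -.2789 .2106 -12
python3 - <<'E'
from h import *
s=env.capture("scene");t=env.capture("top")
crop(t,"n4t",340,190,100,80,7);crop(s,"n4s",70,190,80,80,7)
E
```

```text
t 28.90 pos [ 0.4628 -0.28    0.2105] sd [0. 0. 0.] yaw -12.07 tilt 0.00 F [ 0.26 -0.11 -0.87] M [-0.036 -0.094  0.014] w 0.241
t 29.05 pos [ 0.4629 -0.2799  0.2105] sd [0. 0. 0.] yaw -12.07 tilt 0.00 F [ 0.31 -0.61 -1.27] M [-0.022 -0.111 -0.004] w 0.243
shift [ 0.     -0.0011 -0.0001] turn [ 0.0001 -0.     -0.0011] | dist 0.001 deg 0.1
```

View pics/n4s.png

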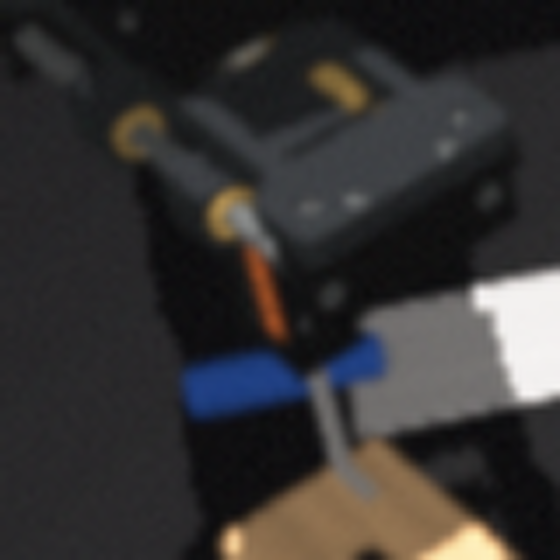

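View pics/n4t.png

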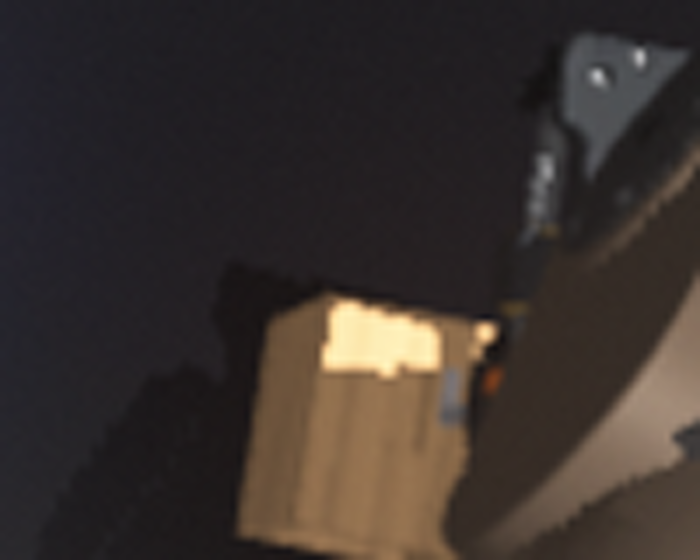

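```bash
python3 -m inch '[{"x":0,"y":-0.001,"z":0.01,"wx":0,"wy":0,"wz":0,"claw":1},{"x":0,"y":-0.001,"z":0.022,"wx":0,"wy":0,"wz":0,"claw":1},{"x":0,"y":-0.001,"z":0.035,"wx":0,"wy":0,"wz":0,"claw":1},{"x":0,"y":-0.001,"z":0.035,"wx":0,"wy":0,"wz":0,"claw":1}]' >/dev/null;python3 go.py 5 .4631 -.2789 .1106 -12
python3 -m inch '[{"x":0,"y":0,"z":0.005,"wx":0,"wy":0,"wz":0,"claw":1},{"x":0,"y":0,"z":0.01,"wx":0,"wy":0,"wz":0,"claw":1},{"x":0,"y":0,"z":0.015,"wx":0,"wy":0,"wz":0,"claw":1},{"x":0,"y":0,"z":0.015,"wx":0,"wy":0,"wz":0,"claw":1}]' >/dev/null;python3 go.py 5 .4631 -.2789 .1106 -12
```

```text
t 29.75 pos [ 0.4629 -0.2788  0.1748] sd [0.0003 0.0002 0.0009] yaw -12.06 tilt 0.08 F [ 0.47 -0.16 -1.14] M [-0.04  -0.086  0.017] w 0.246
shift [0.0003 0.0001 0.0642] turn [-0.0005  0.0012 -0.001 ] | dist 0.064 deg 0.1
t 30.35 pos [ 0.463  -0.2789  0.1603] sd [0.0001 0.0001 0.0003] yaw -12.06 tilt 0.02 F [-0.04 -0.17 -1.22] M [-0.035 -0.073  0.002] w 0.247
shift [ 0.0001 -0.      0.0497] turn [-0.0001  0.0003 -0.001 ] | dist 0.050 deg 0.1
```

In the slot with no contact; carry on down, slowly at the end.

```bash
python3 -m inch '[{"x":0,"y":0,"z":0.013,"wx":0,"wy":0,"wz":0,"claw":1},{"x":0,"y":0,"z":0.026,"wx":0,"wy":0,"wz":0,"claw":1},{"x":0,"y":0,"z":0.038,"wx":0,"wy":0,"wz":0,"claw":1},{"x":0,"y":0,"z":0.045,"wx":0,"wy":0,"wz":0,"claw":1},{"x":0,"y":0,"z":0.045,"wx":0,"wy":0,"wz":0,"claw":1}]' >/dev/null;python3 go.py 5
python3 -m inch '[{"x":0,"y":0,"z":0.0015,"wx":0,"wy":0,"wz":0,"claw":1},{"x":0,"y":0,"z":0.003,"wx":0,"wy":0,"wz":0,"claw":1},{"x":0,"y":0,"z":0.004,"wx":0,"wy":0,"wz":0,"claw":1},{"x":0,"y":0,"z":0.004,"wx":0,"wy":0,"wz":0,"claw":1}]' >/dev/null;python3 go.py 5
```

```text
t 31.05 pos [ 0.4631 -0.279   0.1155] sd [0.0002 0.0001 0.0005] yaw -12.06 tilt 0.00 F [-0.08  0.19 -0.78] M [-0.008 -0.11   0.013] w 0.248
t 31.65 pos [ 0.4631 -0.279   0.1115] sd [0. 0. 0.] yaw -12.06 tilt 0.00 F [ 0.06 -0.47 -1.16] M [-0.031 -0.062 -0.007] w 0.248
```

```bash
python3 -m inch '[{"x":0,"y":0,"z":0.0004,"wx":0,"wy":0,"wz":0,"claw":1},{"x":0,"y":0,"z":0.0008,"wx":0,"wy":0,"wz":0,"claw":1},{"x":0,"y":0,"z":0.0008,"wx":0,"wy":0,"wz":0,"claw":1}]' >/dev/null;python3 go.py 5
```

```text
t 32.15 pos [ 0.4631 -0.279   0.1107] sd [0. 0. 0.] yaw -12.06 tilt 0.01 F [-0.04  0.07 -1.19] M [-0.033 -0.079  0.007] w 0.241
```

```bash
python3 -m inch '[{"x":0,"y":0,"z":0,"wx":0,"wy":0,"wz":0,"claw":0.5},{"x":0,"y":0,"z":0,"wx":0,"wy":0,"wz":0,"claw":0.4},{"x":0,"y":0,"z":0,"wx":0,"wy":0,"wz":0,"claw":0.3},{"x":0,"y":0,"z":0,"wx":0,"wy":0,"wz":0,"claw":0.3},{"x":0,"y":0,"z":0,"wx":0,"wy":0,"wz":0,"claw":0.3}]' 20 >/dev/null;python3 go.py 4
python3 -m inch '[{"x":0,"y":0,"z":-0.01,"wx":0,"wy":0,"wz":0,"claw":0.1},{"x":0,"y":0,"z":-0.03,"wx":0,"wy":0,"wz":0,"claw":0.1},{"x":0,"y":0,"z":-0.06,"wx":0,"wy":0,"wz":0,"claw":0.1},{"x":0,"y":0,"z":-0.1,"wx":0,"wy":0,"wz":0,"claw":0.1},{"x":0,"y":0,"z":-0.1,"wx":0,"wy":0,"wz":0,"claw":0.1}]' >/dev/null;python3 go.py 4
python3 - <<'E'
from h import *
s=env.capture("scene");t=env.capture("top")
crop(t,"n5t",340,190,100,80,7);crop(s,"n5s",70,220,90,90,6)
E
```

```text
t 32.80 pos [ 0.4631 -0.279   0.1108] sd [0. 0. 0.] yaw -12.06 tilt 0.01 F [-0.04  0.06 -0.32] M [ 0.006 -0.073 -0.002] w 0.690
t 33.45 pos [ 0.4635 -0.2793  0.213 ] sd [0.0006 0.0004 0.0019] yaw -12.05 tilt 0.22 F [-0.14 -0.15 -0.26] M [-0.048 -0.078  0.029] w 0.902
```

View pics/n5s.png

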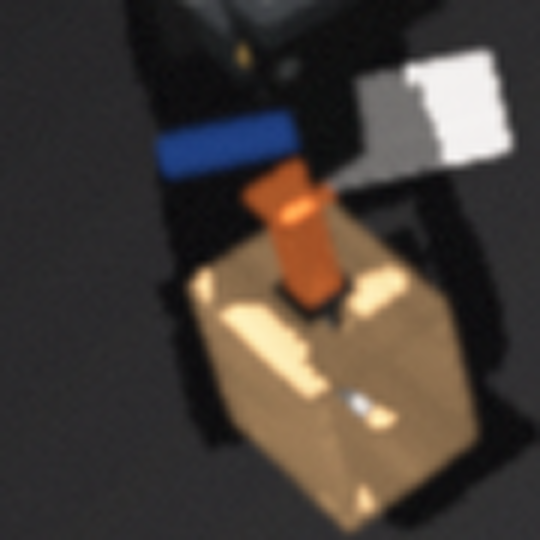

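Run:
```python
from h import *
t=env.capture("top")
a=lambda c,u0,v0,w,h,k: cv2.resize(c["color"][v0:v0+h,u0:u0+w,::-1],(w*k,h*k),interpolation=cv2.INTER_CUBIC)
cv2.imwrite("pics/ring2.png",a(t,255,192,40,40,14))
cv2.imwrite("pics/full2.png",t["color"][:,:,::-1])
# tray corners
cv2.imwrite("pics/tray.png",a(t,140,190,75,75,8))
```

```text
(no output)
```

View pics/ring2.png

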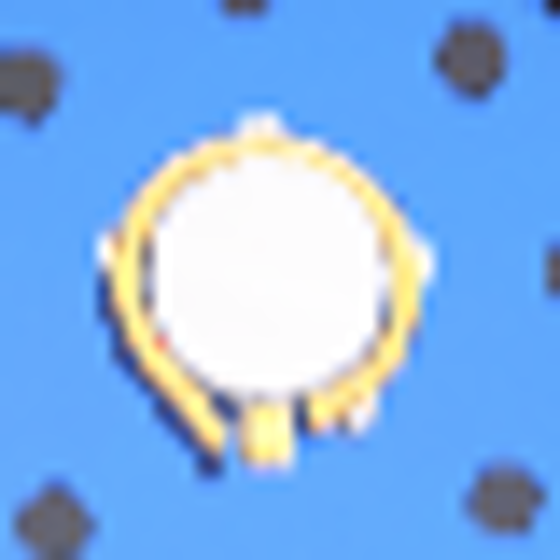

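View pics/tray.png

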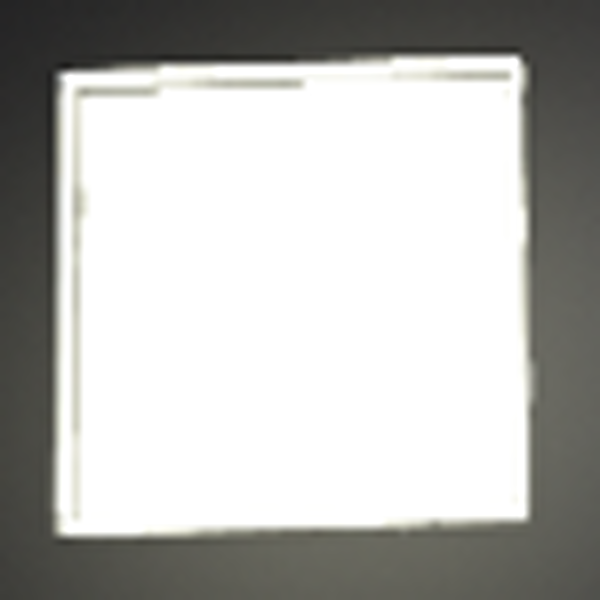

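```bash
python3 - <<'E'
from h import *
t=env.capture("top");s=env.capture("scene")
U=lambda p,o,k:[(q+.5)/k-.5+b for q,b in zip(p,o)]
P=ray(t,[U(p,(140,190),8) for p in((60,72),(523,58),(528,520),(60,535))],.018);print(P.round(4),P.mean(0).round(4))
d=P[0]-P[3];print(np.degrees(np.arctan2(d[1],d[0])),[np.linalg.norm(P[i]-P[i-1]).round(4) for i in range(4)])
E
python3 go.py 2 .5576 .0165 .2 34.5
```

```text
[[0.6054 0.3447 0.018 ]
 [0.6091 0.1931 0.018 ]
 [0.4587 0.1891 0.018 ]
 [0.4549 0.3386 0.018 ]] [0.532  0.2664 0.018 ]
2.3384645465286344 [np.float64(0.1507), np.float64(0.1517), np.float64(0.1504), np.float64(0.1496)]
t 33.75 pos [ 0.4629 -0.2788  0.21  ] sd [0.     0.     0.0001] yaw -12.06 tilt 0.08 F [-0.42  0.45  0.36] M [-0.044 -0.082 -0.006] w 0.900
shift [ 0.0309 -0.3086  0.0101] turn [-0.0011  0.001  -0.8126] | dist 0.310 deg 46.6
```

```bash
python3 -m inch '[{"x":0.004,"y":-0.04,"z":0,"wx":0,"wy":0,"wz":-0.13,"claw":0},{"x":0.009,"y":-0.085,"z":0,"wx":0,"wy":0,"wz":-0.27,"claw":0},{"x":0.013,"y":-0.13,"z":0,"wx":0,"wy":0,"wz":-0.41,"claw":0},{"x":0.017,"y":-0.17,"z":0,"wx":0,"wy":0,"wz":-0.55,"claw":0},{"x":0.021,"y":-0.21,"z":0,"wx":0,"wy":0,"wz":-0.69,"claw":0}]' >/dev/null;python3 go.py 6 ; python3 go.py 2 .5576 .0165 .2 34.5
```

```text
t 34.50 pos [ 0.5279 -0.0757  0.2104] sd [0.0005 0.002  0.    ] yaw 27.80 tilt 0.03 F [-0.24  0.04  0.16] M [ 0.016 -0.13  -0.011] w 0.998
t 34.55 pos [ 0.5273 -0.0784  0.2104] sd [0.     0.0003 0.    ] yaw 27.40 tilt 0.03 F [ 0.1  -0.56  0.06] M [-0.005 -0.103  0.002] w 0.999
shift [ 0.0705 -0.0703  0.0104] turn [-0.0002  0.0005 -0.1239] | dist 0.100 deg 7.1
```

```bash
python3 -m inch '[{"x":0.025,"y":-0.025,"z":0.02,"wx":0,"wy":0,"wz":-0.06,"claw":0},{"x":0.055,"y":-0.055,"z":0.04,"wx":0,"wy":0,"wz":-0.124,"claw":0},{"x":0.07,"y":-0.07,"z":0.06,"wx":0,"wy":0,"wz":-0.124,"claw":0},{"x":0.07,"y":-0.07,"z":0.06,"wx":0,"wy":0,"wz":-0.124,"claw":0},{"x":0.07,"y":-0.07,"z":0.06,"wx":0,"wy":0,"wz":-0.124,"claw":0}]' >/dev/null;python3 go.py 5 ; python3 go.py 3 .5576 .0165 .120 34.5
```

```text
t 35.25 pos [0.5574 0.0151 0.1513] sd [0.0001 0.0002 0.0004] yaw 34.48 tilt 0.04 F [-0.16 -0.27  0.12] M [-0.002 -0.131 -0.007] w 1.003
t 35.35 pos [0.5574 0.0153 0.1515] sd [0.     0.0002 0.0001] yaw 34.48 tilt 0.07 F [ 0.08 -0.01 -0.26] M [-0.04  -0.154 -0.003] w 1.001
shift [ 0.0008 -0.0009  0.0315] turn [ 0.0009 -0.0009 -0.0003] | dist 0.032 deg 0.1
```

```bash
python3 -m inch '[{"x":0.0008,"y":-0.0009,"z":0.015,"wx":0,"wy":0,"wz":0,"claw":0},{"x":0.0008,"y":-0.0009,"z":0.03,"wx":0,"wy":0,"wz":0,"claw":0},{"x":0.0008,"y":-0.0009,"z":0.042,"wx":0,"wy":0,"wz":0,"claw":0},{"x":0.0008,"y":-0.0009,"z":0.044,"wx":0,"wy":0,"wz":0,"claw":0},{"x":0.0008,"y":-0.0009,"z":0.044,"wx":0,"wy":0,"wz":0,"claw":0}]' >/dev/null;python3 go.py 5 ; python3 go.py 3 .5576 .0165 .1035 34.5;  python3 - <<'E'
from h import *
s=env.capture("scene")
crop(s,"n7s",185,160,84,84,7)
E
```

```text
t 36.05 pos [0.5577 0.0175 0.1071] sd [0.0001 0.     0.0002] yaw 34.57 tilt 0.03 F [-0.21 -0.33 -0.24] M [ 0.01  -0.15   0.003] w 0.998
t 36.15 pos [0.5577 0.0176 0.1073] sd [0.     0.     0.0001] yaw 34.58 tilt 0.05 F [-0.16 -0.31 -0.39] M [ 0.049 -0.153 -0.026] w 1.000
shift [-0.0007  0.0009  0.0038] turn [ 0.0007 -0.0007  0.0014] | dist 0.004 deg 0.1
```

View pics/n7s.png

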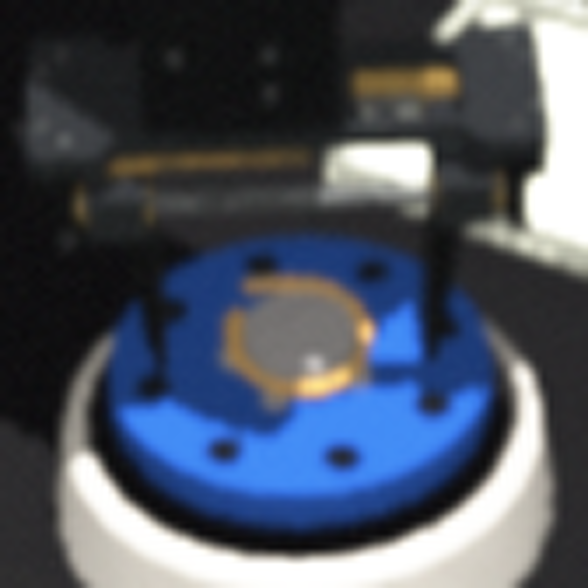

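```bash
D='python3 go.py 4'; python3 -m inch '[{"x":-0.0007,"y":0.0009,"z":0.002,"wx":0,"wy":0,"wz":0,"claw":0},{"x":-0.0007,"y":0.0009,"z":0.0035,"wx":0,"wy":0,"wz":0,"claw":0},{"x":-0.0007,"y":0.0009,"z":0.0035,"wx":0,"wy":0,"wz":0,"claw":0}]' >/dev/null;$D
python3 -m inch '[{"x":0,"y":0,"z":0.0004,"wx":0,"wy":0,"wz":0,"claw":0},{"x":0,"y":0,"z":0.0008,"wx":0,"wy":0,"wz":0,"claw":0},{"x":0,"y":0,"z":0.0008,"wx":0,"wy":0,"wz":0,"claw":0}]' >/dev/null;$D
```

```text
t 36.65 pos [0.5573 0.0165 0.1031] sd [0.     0.     0.0001] yaw 34.58 tilt 0.01 F [-0.3   0.05  0.39] M [ 0.018 -0.138  0.009] w 0.997
t 37.10 pos [0.5574 0.0165 0.1024] sd [0. 0. 0.] yaw 34.58 tilt 0.01 F [ 0.07  0.01 -0.2 ] M [-0.002 -0.146 -0.005] w 0.999
```

```bash
D='python3 go.py 4'; 
python3 -m inch '[{"x":0,"y":0,"z":0.0004,"wx":0,"wy":0,"wz":0,"claw":0},{"x":0,"y":0,"z":0.0006,"wx":0,"wy":0,"wz":0,"claw":0}]' >/dev/null;$D
```

```text
t 37.45 pos [0.5574 0.0165 0.1018] sd [0. 0. 0.] yaw 34.58 tilt 0.01 F [-0.44  0.17  0.1 ] M [ 0.02  -0.135 -0.002] w 1.000
```

```bash
D='python3 go.py 4'; 
python3 -m inch '[{"x":0,"y":0,"z":0.0003,"wx":0,"wy":0,"wz":0,"claw":0},{"x":0,"y":0,"z":0.0005,"wx":0,"wy":0,"wz":0,"claw":0}]' >/dev/null;$D
```

```text
t 37.80 pos [0.5574 0.0165 0.1013] sd [0. 0. 0.] yaw 34.58 tilt 0.00 F [-0.07  0.14 -0.35] M [ 0.028 -0.147 -0.005] w 0.997
```

```bash
D='python3 go.py 4'; 
python3 -m inch '[{"x":0,"y":0,"z":0.0003,"wx":0,"wy":0,"wz":0,"claw":0},{"x":0,"y":0,"z":0.0004,"wx":0,"wy":0,"wz":0,"claw":0}]' >/dev/null;$D
```

```text
t 38.15 pos [0.5574 0.0165 0.101 ] sd [0. 0. 0.] yaw 34.58 tilt 0.01 F [-1.16  0.22  1.77] M [ 0.039 -0.088  0.001] w 1.000
```

```bash
D='python3 go.py 4'; 
python3 -m inch '[{"x":0,"y":0,"z":0.0003,"wx":0,"wy":0,"wz":0,"claw":0},{"x":0,"y":0,"z":0.0004,"wx":0,"wy":0,"wz":0,"claw":0}]' >/dev/null;$D
```

```text
t 38.50 pos [0.5574 0.0165 0.1007] sd [0. 0. 0.] yaw 34.58 tilt 0.01 F [-1.08  0.47  4.21] M [ 0.034  0.055 -0.003] w 1.003
```

```bash
D='python3 go.py 4'; 
python3 -m inch '[{"x":0,"y":0,"z":0.0003,"wx":0,"wy":0,"wz":0,"claw":0},{"x":0,"y":0,"z":0.0004,"wx":0,"wy":0,"wz":0,"claw":0}]' >/dev/null;$D
```

```text
t 38.85 pos [0.5574 0.0165 0.1003] sd [0. 0. 0.] yaw 34.58 tilt 0.01 F [-2.14  0.27  6.4 ] M [ 0.036  0.181 -0.012] w 0.997
```

```bash
D='python3 go.py 4'; 
python3 -m inch '[{"x":0,"y":0,"z":-0.003,"wx":0,"wy":0,"wz":0,"claw":0},{"x":0,"y":0,"z":-0.0057,"wx":0,"wy":0,"wz":0,"claw":0.2},{"x":0,"y":0,"z":-0.0057,"wx":0,"wy":0,"wz":0,"claw":0.3},{"x":0,"y":0,"z":-0.0057,"wx":0,"wy":0,"wz":0,"claw":0.36},{"x":0,"y":0,"z":-0.0057,"wx":0,"wy":0,"wz":0,"claw":0.36}]' 15 >/dev/null;$D
```

```text
t 39.50 pos [0.5573 0.0165 0.1057] sd [0. 0. 0.] yaw 34.58 tilt 0.01 F [-0.23  0.34  0.11] M [ 0.002 -0.122  0.015] w 0.651
```

```bash
D='python3 go.py 4'; 
python3 -m inch '[{"x":0,"y":0,"z":0,"wx":0,"wy":0,"wz":0,"claw":0.5},{"x":0,"y":0,"z":0,"wx":0,"wy":0,"wz":0,"claw":1},{"x":0,"y":0,"z":0,"wx":0,"wy":0,"wz":0,"claw":1},{"x":0,"y":0,"z":0,"wx":0,"wy":0,"wz":0,"claw":1}]' 15 >/dev/null;$D;  python3 - <<'E'
from h import *
s=env.capture("scene")
crop(s,"n8s",195,175,64,64,9)
E
```

```text
t 40.05 pos [0.5586 0.0171 0.106 ] sd [0. 0. 0.] yaw 34.57 tilt 0.18 F [ 6.24  6.87 -2.28] M [ 1.179 -1.224  0.012] w 0.558
```

View pics/n8s.png

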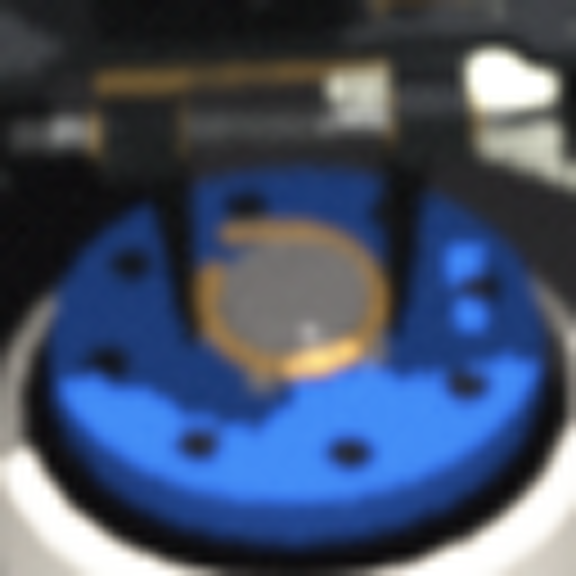

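```bash
D='python3 go.py 4'; 
python3 -m inch '[{"x":0.001,"y":0,"z":0,"wx":0,"wy":0,"wz":0,"claw":1},{"x":0.002,"y":0,"z":0,"wx":0,"wy":0,"wz":0,"claw":1},{"x":0.002,"y":0,"z":0,"wx":0,"wy":0,"wz":0,"claw":1}]' 15 >/dev/null;$D
```

```text
t 40.55 pos [0.559  0.0176 0.1058] sd [0. 0. 0.] yaw 34.58 tilt 0.01 F [0.3  0.59 1.41] M [ 0.095 -0.183  0.008] w 0.563
```

```bash
D='python3 go.py 3'; 
python3 -m inch '[{"x":0,"y":0,"z":0,"wx":0,"wy":0,"wz":0,"claw":1},{"x":0,"y":0,"z":-0.002,"wx":0,"wy":0,"wz":0,"claw":1},{"x":0,"y":0,"z":-0.004,"wx":0,"wy":0,"wz":0,"claw":1},{"x":0,"y":0,"z":-0.004,"wx":0,"wy":0,"wz":0,"claw":1}]' 25 >/dev/null;$D;  python3 - <<'E'
from h import *
s=env.capture("scene")
crop(s,"n9s",195,175,64,64,9)
E
```

```text
t 41.05 pos [0.559  0.0176 0.1099] sd [0.     0.     0.0001] yaw 34.58 tilt 0.01 F [-0.47  0.23 -0.23] M [ 0.016 -0.13  -0.002] w 0.559
```

View pics/n9s.png

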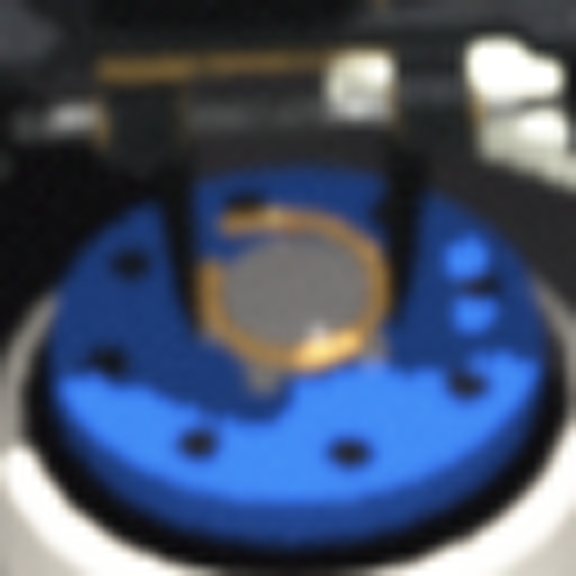

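```bash
D='python3 go.py 3'; 
python3 -m inch '[{"x":0,"y":0,"z":-0.003,"wx":0,"wy":0,"wz":0,"claw":1},{"x":0,"y":0,"z":-0.007,"wx":0,"wy":0,"wz":0,"claw":1},{"x":0,"y":0,"z":-0.012,"wx":0,"wy":0,"wz":0,"claw":1},{"x":0,"y":0,"z":-0.018,"wx":0,"wy":0,"wz":0,"claw":1}]' 25 >/dev/null;$D
python3 -m inch '[{"x":0,"y":0,"z":-0.012,"wx":0,"wy":0,"wz":0,"claw":1},{"x":0,"y":0,"z":-0.03,"wx":0,"wy":0,"wz":0,"claw":1},{"x":0,"y":0,"z":-0.05,"wx":0,"wy":0,"wz":0,"claw":1},{"x":0,"y":0,"z":-0.05,"wx":0,"wy":0,"wz":0,"claw":1}]' 25 >/dev/null;$D;  python3 - <<'E'
from h import *
s=env.capture("scene")
crop(s,"n10s",185,155,84,84,7)
E
python3 go.py 2 .532 .2664 .16 34.5
```

```text
t 41.60 pos [0.5593 0.0176 0.1288] sd [0.0002 0.     0.0004] yaw 34.58 tilt 0.06 F [0.33 0.05 0.42] M [ 0.002 -0.155  0.004] w 0.562
t 42.10 pos [0.5595 0.0176 0.1792] sd [0.0004 0.     0.001 ] yaw 34.58 tilt 0.14 F [-0.52  0.15 -0.36] M [ 0.054 -0.104  0.008] w 0.561
t 42.20 pos [0.5587 0.0176 0.1773] sd [0.     0.     0.0002] yaw 34.58 tilt 0.04 F [ 0.2  -0.77 -0.55] M [ 0.018 -0.158  0.028] w 0.561
shift [ 0.1192 -0.22    0.0173] turn [-0.0004  0.0006  0.0014] | dist 0.251 deg 0.1
```

View pics/n10s.png

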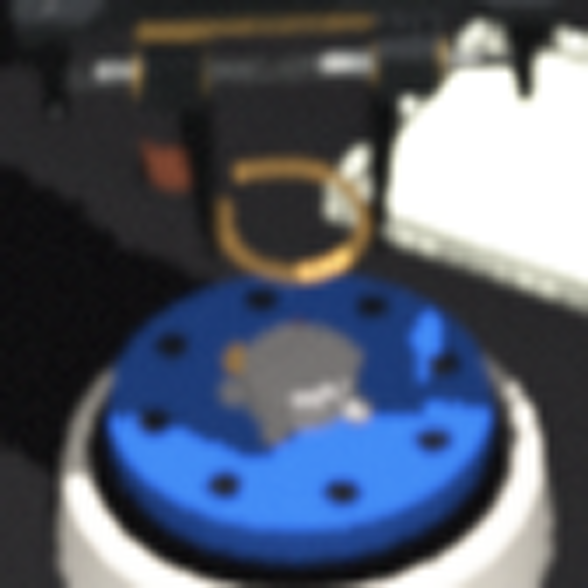

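```bash
python3 -m inch '[{"x":0.017,"y":-0.032,"z":0,"wx":0,"wy":0,"wz":0,"claw":1},{"x":0.038,"y":-0.071,"z":0,"wx":0,"wy":0,"wz":0,"claw":1},{"x":0.06,"y":-0.111,"z":0,"wx":0,"wy":0,"wz":0,"claw":1},{"x":0.082,"y":-0.151,"z":0,"wx":0,"wy":0,"wz":0,"claw":1},{"x":0.1,"y":-0.185,"z":0,"wx":0,"wy":0,"wz":0,"claw":1}]' 25 >/dev/null; python3 go.py 5; python3 go.py 2 .532 .2664 .1 34.5
```

```text
t 42.90 pos [0.5354 0.2295 0.1768] sd [0.0003 0.002  0.0001] yaw 34.72 tilt 0.08 F [-0.19  0.13 -0.22] M [ 0.039 -0.141 -0.003] w 0.553
t 42.95 pos [0.536  0.2268 0.1769] sd [0.0001 0.0004 0.0001] yaw 34.65 tilt 0.09 F [ 0.21 -0.7   0.26] M [-0.031 -0.148 -0.023] w 0.553
shift [ 0.0194 -0.0348  0.0769] turn [-0.0002  0.0016  0.0026] | dist 0.087 deg 0.2
```

```bash
python3 -m inch '[{"x":0.008,"y":-0.014,"z":0.02,"wx":0,"wy":0,"wz":0,"claw":1},{"x":0.016,"y":-0.028,"z":0.05,"wx":0,"wy":0,"wz":0,"claw":1},{"x":0.0194,"y":-0.0345,"z":0.08,"wx":0,"wy":0,"wz":0,"claw":1},{"x":0.0194,"y":-0.0345,"z":0.1,"wx":0,"wy":0,"wz":0,"claw":1},{"x":0.0194,"y":-0.0345,"z":0.11,"wx":0,"wy":0,"wz":0,"claw":1}]' 25 >/dev/null; python3 go.py 5; python3 go.py 2 .532 .2664 .03 34.5;  python3 - <<'E'
from h import *
s=env.capture("scene")
crop(s,"n11s",220,120,90,90,6)
E
```

```text
t 43.65 pos [0.5328 0.2649 0.0668] sd [0.0004 0.0003 0.0012] yaw 34.50 tilt 0.10 F [-0.18 -0.3  -0.56] M [ 0.056 -0.099 -0.008] w 0.555
t 43.70 pos [0.5334 0.2656 0.0686] sd [0.     0.0001 0.0002] yaw 34.53 tilt 0.06 F [ 0.01 -0.19 -0.68] M [ 0.056 -0.108  0.018] w 0.556
shift [-0.0007 -0.0015  0.0386] turn [ 0.0004 -0.001   0.0005] | dist 0.039 deg 0.1
```

View pics/n11s.png

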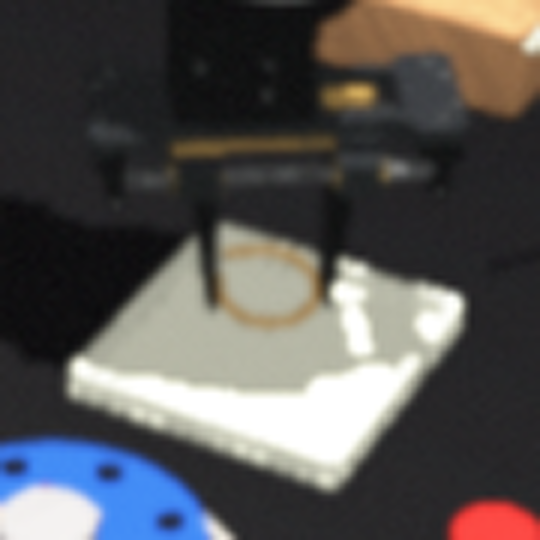

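Lower the remaining ~36 mm, then feel the floor.

```bash
python3 -m inch '[{"x":0,"y":0,"z":0.012,"wx":0,"wy":0,"wz":0,"claw":1},{"x":0,"y":0,"z":0.024,"wx":0,"wy":0,"wz":0,"claw":1},{"x":0,"y":0,"z":0.032,"wx":0,"wy":0,"wz":0,"claw":1},{"x":0,"y":0,"z":0.034,"wx":0,"wy":0,"wz":0,"claw":1},{"x":0,"y":0,"z":0.034,"wx":0,"wy":0,"wz":0,"claw":1}]' 25 >/dev/null; python3 go.py 6
python3 -m inch '[{"x":0,"y":0,"z":0.0008,"wx":0,"wy":0,"wz":0,"claw":1},{"x":0,"y":0,"z":0.0015,"wx":0,"wy":0,"wz":0,"claw":1},{"x":0,"y":0,"z":0.0015,"wx":0,"wy":0,"wz":0,"claw":1}]' >/dev/null; python3 go.py 4
```

```text
t 44.50 pos [0.5328 0.2661 0.0338] sd [0.0001 0.     0.0004] yaw 34.58 tilt 0.01 F [ 0.16  0.03 -0.42] M [ 0.013 -0.115  0.01 ] w 0.559
t 44.95 pos [0.5328 0.2661 0.0323] sd [0. 0. 0.] yaw 34.58 tilt 0.01 F [ 0.14 -0.07 -0.79] M [ 0.019 -0.151 -0.015] w 0.558
```

```bash
python3 -m inch '[{"x":0,"y":0,"z":0.0008,"wx":0,"wy":0,"wz":0,"claw":1},{"x":0,"y":0,"z":0.0012,"wx":0,"wy":0,"wz":0,"claw":1},{"x":0,"y":0,"z":0.0012,"wx":0,"wy":0,"wz":0,"claw":1}]' >/dev/null; python3 go.py 4
python3 -m inch '[{"x":0,"y":0,"z":0.0005,"wx":0,"wy":0,"wz":0,"claw":1},{"x":0,"y":0,"z":0.0008,"wx":0,"wy":0,"wz":0,"claw":1},{"x":0,"y":0,"z":0.0008,"wx":0,"wy":0,"wz":0,"claw":1}]' >/dev/null; python3 go.py 4
```

```text
t 45.40 pos [0.5327 0.2661 0.031 ] sd [0. 0. 0.] yaw 34.58 tilt 0.01 F [ 0.2  -0.1   0.23] M [ 0.021 -0.137  0.035] w 0.556
t 45.85 pos [0.5328 0.2661 0.0303] sd [0. 0. 0.] yaw 34.58 tilt 0.00 F [-0.16  0.22  0.55] M [ 0.056 -0.083  0.013] w 0.559
```

Light touch on the floor; release and rise.

```bash
python3 -m inch '[{"x":0,"y":0,"z":0,"wx":0,"wy":0,"wz":0,"claw":0.35},{"x":0,"y":0,"z":0,"wx":0,"wy":0,"wz":0,"claw":0.25},{"x":0,"y":0,"z":0,"wx":0,"wy":0,"wz":0,"claw":0.2},{"x":0,"y":0,"z":0,"wx":0,"wy":0,"wz":0,"claw":0.2}]' >/dev/null; python3 go.py 4
python3 -m inch '[{"x":0,"y":0,"z":-0.01,"wx":0,"wy":0,"wz":0,"claw":0.2},{"x":0,"y":0,"z":-0.04,"wx":0,"wy":0,"wz":0,"claw":0.2},{"x":0,"y":0,"z":-0.08,"wx":0,"wy":0,"wz":0,"claw":0.2},{"x":0,"y":0,"z":-0.12,"wx":0,"wy":0,"wz":0,"claw":0.2},{"x":0,"y":0,"z":-0.15,"wx":0,"wy":0,"wz":0,"claw":0.2}]' >/dev/null
python3 -m inch '[{"x":-0.03,"y":0.03,"z":-0.02,"wx":0,"wy":0,"wz":0,"claw":0.2},{"x":-0.06,"y":0.06,"z":-0.04,"wx":0,"wy":0,"wz":0,"claw":0.2},{"x":-0.1,"y":0.09,"z":-0.05,"wx":0,"wy":0,"wz":0,"claw":0.2},{"x":-0.12,"y":0.1,"z":-0.05,"wx":0,"wy":0,"wz":0,"claw":0.2},{"x":-0.12,"y":0.1,"z":-0.05,"wx":0,"wy":0,"wz":0,"claw":0.2}]' >/dev/null; python3 go.py 5
python3 - <<'E'
from h import *
s=env.capture("scene");t=env.capture("top")
cv2.imwrite("pics/end_s.png",s["color"][:,:,::-1]);cv2.imwrite("pics/end_t.png",t["color"][:,:,::-1])
crop(s,"n12s",220,140,90,70,8)
E
```

```text
t 46.40 pos [0.5328 0.2661 0.0303] sd [0. 0. 0.] yaw 34.58 tilt 0.01 F [ 0.22 -0.5  -0.04] M [ 0.037 -0.144  0.015] w 0.798
t 47.60 pos [0.4906 0.1152 0.2311] sd [0.0005 0.001  0.0004] yaw 34.51 tilt 0.06 F [ 0.12 -0.01  0.25] M [ 0.014 -0.151  0.001] w 0.799
```

View pics/n12s.png

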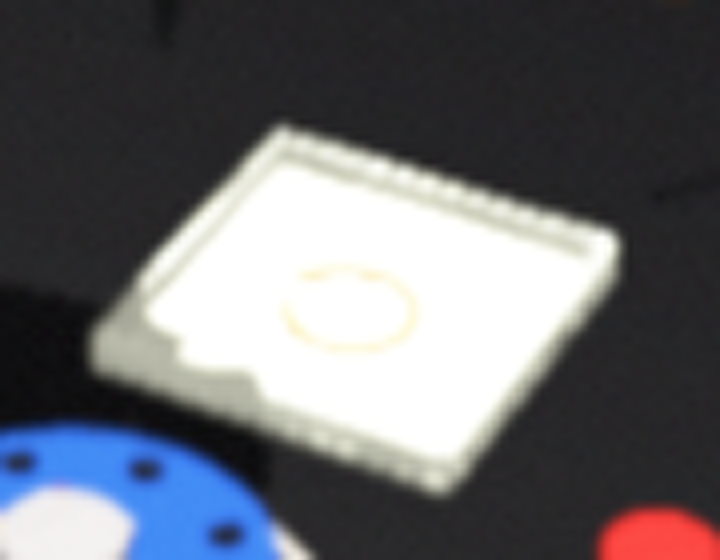

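View pics/end_t.png

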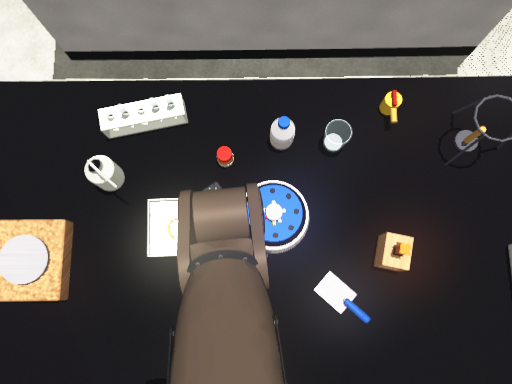

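View pics/end_s.png

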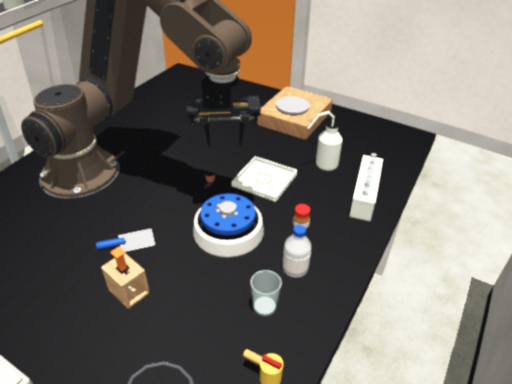

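Run:
```python
from h import *
import pickle
t0,s0=pickle.load(open("c0.pkl","rb"))
t=env.capture("top");s=env.capture("scene")
for a,b,(u,v,w,h) in((t0,t,(372,225,48,48)),(s0,s,(98,243,56,65))):
    o=lambda c:((lambda A:(A[...,0]-A[...,2]>90)&(A[...,1]<A[...,0]*.72))(c["color"][v:v+h,u:u+w].astype(int)))
    for c in(a,b):
        y,x=np.nonzero(o(c)); print(len(x),x.mean().round(2),y.mean().round(2),y.min(),y.max(),x.min(),x.max())
    print(np.abs(a["color"][v:v+h,u:u+w].astype(int)-b["color"][v:v+h,u:u+w]).mean())
# ring in tray, scene
S=s["color"].astype(int);m=(S[...,0]-S[...,2]>25)&(S[...,2]>120);m[:160]=0;m[195:]=0;m[:,:245]=0;m[:,285:]=0
y,x=np.nonzero(m);print(len(x),ray(s,[[ (x.min()+x.max())/2,(y.min()+y.max())/2]],.0065))
env.close_job()
```

```text
42 26.93 24.55 18 29 24 36
37 26.32 23.95 18 28 24 29
3.532986111111111
164 21.46 16.69 3 27 12 28
162 21.7 16.8 3 27 12 28
1.2463369963369964
26 [[0.53274682 0.26660456 0.0065    ]]
the job is handed in; nothing more can be done
```

The job is done and handed in at about 48 s of the 72 s allowed. No verdict was reported.

**What I did**
- **Taking the pick:** I gripped it across cap and flange, because closing on the orange grip stopped at the 24 mm cap.
- **Feeling in:** I lowered the toe until it touched the rotor, with about 5 N at most. Then I backed off about 0.9 mm and slid it under the tail without contact.
- **Lifting:** The ring first stuck at about 21.5 N, close to the 25 N limit. I backed down 0.6 mm and drew the pick outward while lifting. The wire then snapped over the catch at about 11 N.
- **Hanging up the pick:** I lowered it back into the stand at its recorded pose and met no contact in the slot.
- **Moving the ring:** I gripped it across 55 and 235 degrees, lifted it off and set it in the tray with a light touch on the floor. Before the grip I touched the rotor with the fingertips to find its height, reaching 6.4 N.

**Last checks**
- **Catch:** The wire lay over the lug in both pictures, and the force on the pick fell to its own weight. The 89.5 mm height itself I judged from the pictures, not from a measurement.
- **Ring:** It lies flat in the tray at about (0.533, 0.267), within about 1 mm of the tray's centre as I measured it.
- **Pick:** In the scene camera it stands within 0.3 pixel of where it started. The top view differed by about 0.6 pixel, and I did not look into that.
- **Bystanders:** They show no movement by eye in the final pictures, and the gripper was clear of everything.
- **Camera disagreement:** The two cameras differed by 2 to 3 mm on positions. I trusted the top camera, and the later contacts agreed with it.

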